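# Close the parts tubs and hang them on the rack

## Task

Close every tub of brass fittings on the bench: put a lid on it and press the lid down until it has snapped fully home all round under its spring clips. Only when its lid is home, lift the tub by the lid's handle and hang it by that handle on the rack, the bar resting across both prongs of a hook, one tub per hook; leave the caliper and the loose fittings where they are.

Things in the scene. Friction and masses are not known exactly. Their poses are not given: they have to be found in the camera images.
- tub1: open round grey plastic tub of brass fittings; 100 mm outer diameter, 80 mm high, 4 mm wall, about 0.25 kg with its clips. Origin: centre of its underside, z up out of the mouth. Three spring-steel clips stand evenly round it, the first at +x, 17 mm above the rim, 61 mm from the axis. Up to three alike; None if absent today. Any lid fits any tub at any yaw
- tub2: open round grey plastic tub of brass fittings; 100 mm outer diameter, 80 mm high, 4 mm wall, about 0.25 kg with its clips. Origin: centre of its underside, z up out of the mouth. Three spring-steel clips stand evenly round it, the first at +x, 17 mm above the rim, 61 mm from the axis. Up to three alike; None if absent today. Any lid fits any tub at any yaw
- tub3: open round grey plastic tub of brass fittings; 100 mm outer diameter, 80 mm high, 4 mm wall, about 0.25 kg with its clips. Origin: centre of its underside, z up out of the mouth. Three spring-steel clips stand evenly round it, the first at +x, 17 mm above the rim, 61 mm from the axis. Up to three alike; None if absent today. Any lid fits any tub at any yaw
- tub1_mouth (a point): centre of the mouth at rim height, 80 mm above tub1's origin. A lid laid on rests on the clip noses, 12 mm proud (lid origin 70 mm above the tub's); 10 to 20 N down on its handle makes the clips snap over its edge, the plate down on the rim (lid origin 58 mm above the tub's). The clips then carry the tub when it is lifted by the lid; they let go at about 12 N of pull
- tub2_mouth (a point): centre of the mouth at rim height, 80 mm above tub2's origin. A lid laid on rests on the clip noses, 12 mm proud (lid origin 70 mm above the tub's); 10 to 20 N down on its handle makes the clips snap over its edge, the plate down on the rim (lid origin 58 mm above the tub's). The clips then carry the tub when it is lifted by the lid; they let go at about 12 N of pull
- tub3_mouth (a point): centre of the mouth at rim height, 80 mm above tub3's origin. A lid laid on rests on the clip noses, 12 mm proud (lid origin 70 mm above the tub's); 10 to 20 N down on its handle makes the clips snap over its edge, the plate down on the rim (lid origin 58 mm above the tub's). The clips then carry the tub when it is lifted by the lid; they let go at about 12 N of pull
- lid1: round grey lid 104 mm across, 6 mm thick, bevelled below, 70 g, one of three alike (one may be left over). Below it a tapered plug 22 mm deep (72 mm across at its foot, 89 at its top) guides it into the 92 mm mouth; above it an arched steel carrying handle. It stands on its plug, handle up. Origin: centre of the plug's underside, z up; the handle bar runs along y
- lid2: round grey lid 104 mm across, 6 mm thick, bevelled below, 70 g, one of three alike (one may be left over). Below it a tapered plug 22 mm deep (72 mm across at its foot, 89 at its top) guides it into the 92 mm mouth; above it an arched steel carrying handle. It stands on its plug, handle up. Origin: centre of the plug's underside, z up; the handle bar runs along y
- lid3: round grey lid 104 mm across, 6 mm thick, bevelled below, 70 g, one of three alike (one may be left over). Below it a tapered plug 22 mm deep (72 mm across at its foot, 89 at its top) guides it into the 92 mm mouth; above it an arched steel carrying handle. It stands on its plug, handle up. Origin: centre of the plug's underside, z up; the handle bar runs along y
- lid1_bar (a point): centre of the handle bar of lid1, the point to grip, 73 mm above the lid's origin; axes as lid1. Rigid square bar 10 by 10 mm, 92 mm long along y, on two end uprights 76 mm apart inside; 40 mm free between bar and lid plate. The fingers close on it along x; 30 to 60 N of grip is plenty
- lid2_bar (a point): centre of the handle bar of lid2, the point to grip, 73 mm above the lid's origin; axes as lid2. Rigid square bar 10 by 10 mm, 92 mm long along y, on two end uprights 76 mm apart inside; 40 mm free between bar and lid plate. The fingers close on it along x; 30 to 60 N of grip is plenty
- lid3_bar (a point): centre of the handle bar of lid3, the point to grip, 73 mm above the lid's origin; axes as lid3. Rigid square bar 10 by 10 mm, 92 mm long along y, on two end uprights 76 mm apart inside; 40 mm free between bar and lid plate. The fingers close on it along x; 30 to 60 N of grip is plenty
- rack: grey steel rack bolted to the bench: a 420 mm rail on two posts, 203 mm high at its highest, carrying three two-pronged hooks 145 mm apart that point towards the robot (the rack's -x). Origin on the bench below the middle hook's seat; x from the hooks to the rail, y along the rail, z up. Nothing of it stands above the rail or the prong tips (211 mm)
- hook1 (a point): seat of the +y hook: where a bar's centre lies when it rests across both prongs, along the rack's y, 200 mm above the bench. Prongs: two 8 mm rods along the rack's x, 51 mm apart (43 mm free between for the fingers), from the rail 80 mm behind (+x) to tips 36 mm in front (-x) that turn up 16 mm: bring the bar in from the front (-x), 20 mm or more above the seat
- hook2 (a point): seat of the middle hook: where a bar's centre lies when it rests across both prongs, along the rack's y, 200 mm above the bench. Prongs: two 8 mm rods along the rack's x, 51 mm apart (43 mm free between for the fingers), from the rail 80 mm behind (+x) to tips 36 mm in front (-x) that turn up 16 mm: bring the bar in from the front (-x), 20 mm or more above the seat
- hook3 (a point): seat of the -y hook: where a bar's centre lies when it rests across both prongs, along the rack's y, 200 mm above the bench. Prongs: two 8 mm rods along the rack's x, 51 mm apart (43 mm free between for the fingers), from the rail 80 mm behind (+x) to tips 36 mm in front (-x) that turn up 16 mm: bring the bar in from the front (-x), 20 mm or more above the seat
- caliper: steel caliper lying flat on the bench, 200 mm long, 12 mm thick at most; bystander, not to be disturbed. Origin mid-beam, x along the beam
- fitting1: loose brass fitting, 42 mm square body, 48 mm high with its round neck; bystander. Origin: centre of its underside
- fitting2: loose brass fitting, 42 mm square body, 48 mm high with its round neck; bystander. Origin: centre of its underside
Things that resemble listed ones, but are neither listed nor needed, are in the scene too. Leave any red look-alike of the tub3 alone.

How it is judged:
On the way:
1. every tub present has a lid pressed fully home (((z of lid1 in the frame of tub1 between 0.054 and 0.061 m and x of lid1 in the frame of tub1 between -0.006 and 0.006 m and y of lid1 in the frame of tub1 between -0.006 and 0.006 m and angle between the z axis of lid1 and the z axis of tub1, either way round below 0.07 rad) or (z of lid2 in the frame of tub1 between 0.054 and 0.061 m and x of lid2 in the frame of tub1 between -0.006 and 0.006 m and y of lid2 in the frame of tub1 between -0.006 and 0.006 m and angle between the z axis of lid2 and the z axis of tub1, either way round below 0.07 rad) or (z of lid3 in the frame of tub1 between 0.054 and 0.061 m and x of lid3 in the frame of tub1 between -0.006 and 0.006 m and y of lid3 in the frame of tub1 between -0.006 and 0.006 m and angle between the z axis of lid3 and the z axis of tub1, either way round below 0.07 rad)) and ((z of lid1 in the frame of tub2 between 0.054 and 0.061 m and x of lid1 in the frame of tub2 between -0.006 and 0.006 m and y of lid1 in the frame of tub2 between -0.006 and 0.006 m and angle between the z axis of lid1 and the z axis of tub2, either way round below 0.07 rad) or (z of lid2 in the frame of tub2 between 0.054 and 0.061 m and x of lid2 in the frame of tub2 between -0.006 and 0.006 m and y of lid2 in the frame of tub2 between -0.006 and 0.006 m and angle between the z axis of lid2 and the z axis of tub2, either way round below 0.07 rad) or (z of lid3 in the frame of tub2 between 0.054 and 0.061 m and x of lid3 in the frame of tub2 between -0.006 and 0.006 m and y of lid3 in the frame of tub2 between -0.006 and 0.006 m and angle between the z axis of lid3 and the z axis of tub2, either way round below 0.07 rad)) and ((z of lid1 in the frame of tub3 between 0.054 and 0.061 m and x of lid1 in the frame of tub3 between -0.006 and 0.006 m and y of lid1 in the frame of tub3 between -0.006 and 0.006 m and angle between the z axis of lid1 and the z axis of tub3, either way round below 0.07 rad) or (z of lid2 in the frame of tub3 between 0.054 and 0.061 m and x of lid2 in the frame of tub3 between -0.006 and 0.006 m and y of lid2 in the frame of tub3 between -0.006 and 0.006 m and angle between the z axis of lid2 and the z axis of tub3, either way round below 0.07 rad) or (z of lid3 in the frame of tub3 between 0.054 and 0.061 m and x of lid3 in the frame of tub3 between -0.006 and 0.006 m and y of lid3 in the frame of tub3 between -0.006 and 0.006 m and angle between the z axis of lid3 and the z axis of tub3, either way round below 0.07 rad))), for 0.3 s.
At the end, for the whole second after the job is handed in: Every tub present has a lid fully home (within 3 mm of its seat, level with the rim) and hangs on the rack by that lid's handle: the bar rests across both prongs of one hook between the upturned tips and the rail, within 18 mm of the hook's middle; each tub upright (within 17 degrees) (((z of lid1 in the frame of tub1 between 0.054 and 0.061 m and x of lid1 in the frame of tub1 between -0.006 and 0.006 m and y of lid1 in the frame of tub1 between -0.006 and 0.006 m and angle between the z axis of lid1 and the z axis of tub1, either way round below 0.07 rad and x of lid1_bar in the frame of hook1 between -0.034 and 0.075 m and y of lid1_bar in the frame of hook1 between -0.018 and 0.018 m and z of lid1_bar in the frame of hook1 between -0.006 and 0.008 m) or (z of lid1 in the frame of tub1 between 0.054 and 0.061 m and x of lid1 in the frame of tub1 between -0.006 and 0.006 m and y of lid1 in the frame of tub1 between -0.006 and 0.006 m and angle between the z axis of lid1 and the z axis of tub1, either way round below 0.07 rad and x of lid1_bar in the frame of hook2 between -0.034 and 0.075 m and y of lid1_bar in the frame of hook2 between -0.018 and 0.018 m and z of lid1_bar in the frame of hook2 between -0.006 and 0.008 m) or (z of lid1 in the frame of tub1 between 0.054 and 0.061 m and x of lid1 in the frame of tub1 between -0.006 and 0.006 m and y of lid1 in the frame of tub1 between -0.006 and 0.006 m and angle between the z axis of lid1 and the z axis of tub1, either way round below 0.07 rad and x of lid1_bar in the frame of hook3 between -0.034 and 0.075 m and y of lid1_bar in the frame of hook3 between -0.018 and 0.018 m and z of lid1_bar in the frame of hook3 between -0.006 and 0.008 m) or (z of lid2 in the frame of tub1 between 0.054 and 0.061 m and x of lid2 in the frame of tub1 between -0.006 and 0.006 m and y of lid2 in the frame of tub1 between -0.006 and 0.006 m and angle between the z axis of lid2 and the z axis of tub1, either way round below 0.07 rad and x of lid2_bar in the frame of hook1 between -0.034 and 0.075 m and y of lid2_bar in the frame of hook1 between -0.018 and 0.018 m and z of lid2_bar in the frame of hook1 between -0.006 and 0.008 m) or (z of lid2 in the frame of tub1 between 0.054 and 0.061 m and x of lid2 in the frame of tub1 between -0.006 and 0.006 m and y of lid2 in the frame of tub1 between -0.006 and 0.006 m and angle between the z axis of lid2 and the z axis of tub1, either way round below 0.07 rad and x of lid2_bar in the frame of hook2 between -0.034 and 0.075 m and y of lid2_bar in the frame of hook2 between -0.018 and 0.018 m and z of lid2_bar in the frame of hook2 between -0.006 and 0.008 m) or (z of lid2 in the frame of tub1 between 0.054 and 0.061 m and x of lid2 in the frame of tub1 between -0.006 and 0.006 m and y of lid2 in the frame of tub1 between -0.006 and 0.006 m and angle between the z axis of lid2 and the z axis of tub1, either way round below 0.07 rad and x of lid2_bar in the frame of hook3 between -0.034 and 0.075 m and y of lid2_bar in the frame of hook3 between -0.018 and 0.018 m and z of lid2_bar in the frame of hook3 between -0.006 and 0.008 m) or (z of lid3 in the frame of tub1 between 0.054 and 0.061 m and x of lid3 in the frame of tub1 between -0.006 and 0.006 m and y of lid3 in the frame of tub1 between -0.006 and 0.006 m and angle between the z axis of lid3 and the z axis of tub1, either way round below 0.07 rad and x of lid3_bar in the frame of hook1 between -0.034 and 0.075 m and y of lid3_bar in the frame of hook1 between -0.018 and 0.018 m and z of lid3_bar in the frame of hook1 between -0.006 and 0.008 m) or (z of lid3 in the frame of tub1 between 0.054 and 0.061 m and x of lid3 in the frame of tub1 between -0.006 and 0.006 m and y of lid3 in the frame of tub1 between -0.006 and 0.006 m and angle between the z axis of lid3 and the z axis of tub1, either way round below 0.07 rad and x of lid3_bar in the frame of hook2 between -0.034 and 0.075 m and y of lid3_bar in the frame of hook2 between -0.018 and 0.018 m and z of lid3_bar in the frame of hook2 between -0.006 and 0.008 m) or (z of lid3 in the frame of tub1 between 0.054 and 0.061 m and x of lid3 in the frame of tub1 between -0.006 and 0.006 m and y of lid3 in the frame of tub1 between -0.006 and 0.006 m and angle between the z axis of lid3 and the z axis of tub1, either way round below 0.07 rad and x of lid3_bar in the frame of hook3 between -0.034 and 0.075 m and y of lid3_bar in the frame of hook3 between -0.018 and 0.018 m and z of lid3_bar in the frame of hook3 between -0.006 and 0.008 m)) and angle between each of tub1, tub2, tub3's own z axis and vertical below 0.3 rad and ((z of lid1 in the frame of tub2 between 0.054 and 0.061 m and x of lid1 in the frame of tub2 between -0.006 and 0.006 m and y of lid1 in the frame of tub2 between -0.006 and 0.006 m and angle between the z axis of lid1 and the z axis of tub2, either way round below 0.07 rad and x of lid1_bar in the frame of hook1 between -0.034 and 0.075 m and y of lid1_bar in the frame of hook1 between -0.018 and 0.018 m and z of lid1_bar in the frame of hook1 between -0.006 and 0.008 m) or (z of lid1 in the frame of tub2 between 0.054 and 0.061 m and x of lid1 in the frame of tub2 between -0.006 and 0.006 m and y of lid1 in the frame of tub2 between -0.006 and 0.006 m and angle between the z axis of lid1 and the z axis of tub2, either way round below 0.07 rad and x of lid1_bar in the frame of hook2 between -0.034 and 0.075 m and y of lid1_bar in the frame of hook2 between -0.018 and 0.018 m and z of lid1_bar in the frame of hook2 between -0.006 and 0.008 m) or (z of lid1 in the frame of tub2 between 0.054 and 0.061 m and x of lid1 in the frame of tub2 between -0.006 and 0.006 m and y of lid1 in the frame of tub2 between -0.006 and 0.006 m and angle between the z axis of lid1 and the z axis of tub2, either way round below 0.07 rad and x of lid1_bar in the frame of hook3 between -0.034 and 0.075 m and y of lid1_bar in the frame of hook3 between -0.018 and 0.018 m and z of lid1_bar in the frame of hook3 between -0.006 and 0.008 m) or (z of lid2 in the frame of tub2 between 0.054 and 0.061 m and x of lid2 in the frame of tub2 between -0.006 and 0.006 m and y of lid2 in the frame of tub2 between -0.006 and 0.006 m and angle between the z axis of lid2 and the z axis of tub2, either way round below 0.07 rad and x of lid2_bar in the frame of hook1 between -0.034 and 0.075 m and y of lid2_bar in the frame of hook1 between -0.018 and 0.018 m and z of lid2_bar in the frame of hook1 between -0.006 and 0.008 m) or (z of lid2 in the frame of tub2 between 0.054 and 0.061 m and x of lid2 in the frame of tub2 between -0.006 and 0.006 m and y of lid2 in the frame of tub2 between -0.006 and 0.006 m and angle between the z axis of lid2 and the z axis of tub2, either way round below 0.07 rad and x of lid2_bar in the frame of hook2 between -0.034 and 0.075 m and y of lid2_bar in the frame of hook2 between -0.018 and 0.018 m and z of lid2_bar in the frame of hook2 between -0.006 and 0.008 m) or (z of lid2 in the frame of tub2 between 0.054 and 0.061 m and x of lid2 in the frame of tub2 between -0.006 and 0.006 m and y of lid2 in the frame of tub2 between -0.006 and 0.006 m and angle between the z axis of lid2 and the z axis of tub2, either way round below 0.07 rad and x of lid2_bar in the frame of hook3 between -0.034 and 0.075 m and y of lid2_bar in the frame of hook3 between -0.018 and 0.018 m and z of lid2_bar in the frame of hook3 between -0.006 and 0.008 m) or (z of lid3 in the frame of tub2 between 0.054 and 0.061 m and x of lid3 in the frame of tub2 between -0.006 and 0.006 m and y of lid3 in the frame of tub2 between -0.006 and 0.006 m and angle between the z axis of lid3 and the z axis of tub2, either way round below 0.07 rad and x of lid3_bar in the frame of hook1 between -0.034 and 0.075 m and y of lid3_bar in the frame of hook1 between -0.018 and 0.018 m and z of lid3_bar in the frame of hook1 between -0.006 and 0.008 m) or (z of lid3 in the frame of tub2 between 0.054 and 0.061 m and x of lid3 in the frame of tub2 between -0.006 and 0.006 m and y of lid3 in the frame of tub2 between -0.006 and 0.006 m and angle between the z axis of lid3 and the z axis of tub2, either way round below 0.07 rad and x of lid3_bar in the frame of hook2 between -0.034 and 0.075 m and y of lid3_bar in the frame of hook2 between -0.018 and 0.018 m and z of lid3_bar in the frame of hook2 between -0.006 and 0.008 m) or (z of lid3 in the frame of tub2 between 0.054 and 0.061 m and x of lid3 in the frame of tub2 between -0.006 and 0.006 m and y of lid3 in the frame of tub2 between -0.006 and 0.006 m and angle between the z axis of lid3 and the z axis of tub2, either way round below 0.07 rad and x of lid3_bar in the frame of hook3 between -0.034 and 0.075 m and y of lid3_bar in the frame of hook3 between -0.018 and 0.018 m and z of lid3_bar in the frame of hook3 between -0.006 and 0.008 m)) and ((z of lid1 in the frame of tub3 between 0.054 and 0.061 m and x of lid1 in the frame of tub3 between -0.006 and 0.006 m and y of lid1 in the frame of tub3 between -0.006 and 0.006 m and angle between the z axis of lid1 and the z axis of tub3, either way round below 0.07 rad and x of lid1_bar in the frame of hook1 between -0.034 and 0.075 m and y of lid1_bar in the frame of hook1 between -0.018 and 0.018 m and z of lid1_bar in the frame of hook1 between -0.006 and 0.008 m) or (z of lid1 in the frame of tub3 between 0.054 and 0.061 m and x of lid1 in the frame of tub3 between -0.006 and 0.006 m and y of lid1 in the frame of tub3 between -0.006 and 0.006 m and angle between the z axis of lid1 and the z axis of tub3, either way round below 0.07 rad and x of lid1_bar in the frame of hook2 between -0.034 and 0.075 m and y of lid1_bar in the frame of hook2 between -0.018 and 0.018 m and z of lid1_bar in the frame of hook2 between -0.006 and 0.008 m) or (z of lid1 in the frame of tub3 between 0.054 and 0.061 m and x of lid1 in the frame of tub3 between -0.006 and 0.006 m and y of lid1 in the frame of tub3 between -0.006 and 0.006 m and angle between the z axis of lid1 and the z axis of tub3, either way round below 0.07 rad and x of lid1_bar in the frame of hook3 between -0.034 and 0.075 m and y of lid1_bar in the frame of hook3 between -0.018 and 0.018 m and z of lid1_bar in the frame of hook3 between -0.006 and 0.008 m) or (z of lid2 in the frame of tub3 between 0.054 and 0.061 m and x of lid2 in the frame of tub3 between -0.006 and 0.006 m and y of lid2 in the frame of tub3 between -0.006 and 0.006 m and angle between the z axis of lid2 and the z axis of tub3, either way round below 0.07 rad and x of lid2_bar in the frame of hook1 between -0.034 and 0.075 m and y of lid2_bar in the frame of hook1 between -0.018 and 0.018 m and z of lid2_bar in the frame of hook1 between -0.006 and 0.008 m) or (z of lid2 in the frame of tub3 between 0.054 and 0.061 m and x of lid2 in the frame of tub3 between -0.006 and 0.006 m and y of lid2 in the frame of tub3 between -0.006 and 0.006 m and angle between the z axis of lid2 and the z axis of tub3, either way round below 0.07 rad and x of lid2_bar in the frame of hook2 between -0.034 and 0.075 m and y of lid2_bar in the frame of hook2 between -0.018 and 0.018 m and z of lid2_bar in the frame of hook2 between -0.006 and 0.008 m) or (z of lid2 in the frame of tub3 between 0.054 and 0.061 m and x of lid2 in the frame of tub3 between -0.006 and 0.006 m and y of lid2 in the frame of tub3 between -0.006 and 0.006 m and angle between the z axis of lid2 and the z axis of tub3, either way round below 0.07 rad and x of lid2_bar in the frame of hook3 between -0.034 and 0.075 m and y of lid2_bar in the frame of hook3 between -0.018 and 0.018 m and z of lid2_bar in the frame of hook3 between -0.006 and 0.008 m) or (z of lid3 in the frame of tub3 between 0.054 and 0.061 m and x of lid3 in the frame of tub3 between -0.006 and 0.006 m and y of lid3 in the frame of tub3 between -0.006 and 0.006 m and angle between the z axis of lid3 and the z axis of tub3, either way round below 0.07 rad and x of lid3_bar in the frame of hook1 between -0.034 and 0.075 m and y of lid3_bar in the frame of hook1 between -0.018 and 0.018 m and z of lid3_bar in the frame of hook1 between -0.006 and 0.008 m) or (z of lid3 in the frame of tub3 between 0.054 and 0.061 m and x of lid3 in the frame of tub3 between -0.006 and 0.006 m and y of lid3 in the frame of tub3 between -0.006 and 0.006 m and angle between the z axis of lid3 and the z axis of tub3, either way round below 0.07 rad and x of lid3_bar in the frame of hook2 between -0.034 and 0.075 m and y of lid3_bar in the frame of hook2 between -0.018 and 0.018 m and z of lid3_bar in the frame of hook2 between -0.006 and 0.008 m) or (z of lid3 in the frame of tub3 between 0.054 and 0.061 m and x of lid3 in the frame of tub3 between -0.006 and 0.006 m and y of lid3 in the frame of tub3 between -0.006 and 0.006 m and angle between the z axis of lid3 and the z axis of tub3, either way round below 0.07 rad and x of lid3_bar in the frame of hook3 between -0.034 and 0.075 m and y of lid3_bar in the frame of hook3 between -0.018 and 0.018 m and z of lid3_bar in the frame of hook3 between -0.006 and 0.008 m))); the robot touches nothing.
It fails at once if tub1 is lifted more than 30 mm off the bench without a lid clipped home on it (lid more than 6 mm proud or askew) (height (world z) of tub1 above 0.03 m and not ((z of lid1 in the frame of tub1 between 0.054 and 0.064 m and x of lid1 in the frame of tub1 between -0.006 and 0.006 m and y of lid1 in the frame of tub1 between -0.006 and 0.006 m and angle between the z axis of lid1 and the z axis of tub1, either way round below 0.12 rad) or (z of lid2 in the frame of tub1 between 0.054 and 0.064 m and x of lid2 in the frame of tub1 between -0.006 and 0.006 m and y of lid2 in the frame of tub1 between -0.006 and 0.006 m and angle between the z axis of lid2 and the z axis of tub1, either way round below 0.12 rad) or (z of lid3 in the frame of tub1 between 0.054 and 0.064 m and x of lid3 in the frame of tub1 between -0.006 and 0.006 m and y of lid3 in the frame of tub1 between -0.006 and 0.006 m and angle between the z axis of lid3 and the z axis of tub1, either way round below 0.12 rad))).
It fails at once if tub2 is lifted more than 30 mm off the bench without a lid clipped home on it (lid more than 6 mm proud or askew) (height (world z) of tub2 above 0.03 m and not ((z of lid1 in the frame of tub2 between 0.054 and 0.064 m and x of lid1 in the frame of tub2 between -0.006 and 0.006 m and y of lid1 in the frame of tub2 between -0.006 and 0.006 m and angle between the z axis of lid1 and the z axis of tub2, either way round below 0.12 rad) or (z of lid2 in the frame of tub2 between 0.054 and 0.064 m and x of lid2 in the frame of tub2 between -0.006 and 0.006 m and y of lid2 in the frame of tub2 between -0.006 and 0.006 m and angle between the z axis of lid2 and the z axis of tub2, either way round below 0.12 rad) or (z of lid3 in the frame of tub2 between 0.054 and 0.064 m and x of lid3 in the frame of tub2 between -0.006 and 0.006 m and y of lid3 in the frame of tub2 between -0.006 and 0.006 m and angle between the z axis of lid3 and the z axis of tub2, either way round below 0.12 rad))).
It fails at once if tub3 is lifted more than 30 mm off the bench without a lid clipped home on it (lid more than 6 mm proud or askew) (height (world z) of tub3 above 0.03 m and not ((z of lid1 in the frame of tub3 between 0.054 and 0.064 m and x of lid1 in the frame of tub3 between -0.006 and 0.006 m and y of lid1 in the frame of tub3 between -0.006 and 0.006 m and angle between the z axis of lid1 and the z axis of tub3, either way round below 0.12 rad) or (z of lid2 in the frame of tub3 between 0.054 and 0.064 m and x of lid2 in the frame of tub3 between -0.006 and 0.006 m and y of lid2 in the frame of tub3 between -0.006 and 0.006 m and angle between the z axis of lid2 and the z axis of tub3, either way round below 0.12 rad) or (z of lid3 in the frame of tub3 between 0.054 and 0.064 m and x of lid3 in the frame of tub3 between -0.006 and 0.006 m and y of lid3 in the frame of tub3 between -0.006 and 0.006 m and angle between the z axis of lid3 and the z axis of tub3, either way round below 0.12 rad))).
It fails at once if the caliper or a loose fitting is pushed more than 40 mm from its place (distance of any of caliper, fitting1, fitting2 from where it was at the start of the episode above 0.04 m).
Of tub1, tub2, tub3 only 2 to 3 are there at a start; the rules pass over those that are not, and their reading is None.
At some moment in a run one of tub1, tub2, tub3, lid1, lid2, lid3 may be knocked a few centimetres aside while the robot is not near it.
It also fails if it takes over 210 s, if anything falls off the work surface, if the arm or the gripper's body presses on something with over 40 N, if the wrist force passes 120 N, or if a joint passes its speed limit or range.

## Robot

A 7-joint arm with a two-finger parallel gripper is mounted at the origin on the work surface. World frame = base frame: x ahead of the robot, y to its left, z up, the work surface at z = 0. Lengths are in m, angles in rad, forces in N, time in s.
With the tool pointing down it reaches from about 0.4 to 0.75 m from the base axis. Payload 19.5 kg.
Tool frame: the origin (TCP) lies between the finger pads; the fingertips stand 17 mm ahead of it and the grasp point (between the pads) lies 2 mm behind it (bot.nose_length is the distance from the TCP to the fingertips, in m); z points along the fingers, y is the direction in which the jaws open and shut (so a half turn about z gives the same grasp; the last joint's range is limited). The gripper opens to 85 mm and grips with 20 to 120 N. Pads are 22 mm wide; open, the fingers measure 114 mm over their backs; the gripper's body (76 mm by 85 mm) begins 54 mm behind the grasp point. The pads swing forward as they close: fully open they stand 13 mm farther back than shut.
Start: joints at [-0.042, 0.707, -0.028, 1.485, 0.022, 0.951, -0.075], TCP at [0.575, 0, 0.248] pointing down, gripper open.
Joint ranges: [-2.71, 2.71], [-0.32, 2.16], [-1.57, 1.52], [0, 2.45], [-1.46, 4.6], [0, 2.02], [-2.83, 2.83]. Speed limits (rad/s): [1.89, 1.89, 2.57, 2.57, 3.01, 3.01, 3.01].

## Interface

Orientations are given as a rotation vector (axis times angle).
In Python, from bench import bot, cams, ticket gives the robot as it stands.
- The arm moves only by the shell command python3 -m inch 'ROWS'. ROWS is JSON, a list that holds one entry, the list of rows, each a list of 7 numbers: the shift along the tool's x, y, z in cm, then the turn, a rotation vector about the tool's x, y, z in rad, then the closure, from -1 (fully open) to 1 (shut). In form: [[[dx, dy, dz, ax, ay, az, fingers], ...]]. A call has 1 to 12 rows; each row shifts and turns the pose as measured when the row begins, along the tool's axes as they then stand; what a row does not reach is not made up. A row lasts 1/8 s, in which the tool goes at most 62.5 mm and 10.7 degrees, less where a joint would pass 70% of its speed; a pose out of reach is approached as far as the arm can. A call is refused whole if a number of a shift passes 6.25 or a number of a turn 0.188, either way. A call with a gripper value outside its range is refused whole. The fingers move at their own pace and stop on an object; the grip force is fixed at half the most. Time passes only in rows, so rows that do not move let the fingers close. It gives the time, the measured TCP pose, the force and the opening at its end, in the units of the state.
- bot.observe(): the state, without advancing time (a new reading comes with each control period).
- cams.capture(name): name is "scene" or "side" or "wrist"; returns a dict with "img" (400x640x3 uint8, blue, green, red), "z_map" (400x640 float32, m along the optical axis (not along the pixel's ray), 0 where there is no reading), "fx", "fy", "cx", "cy" (pixels), "extrinsics" (4x4, takes a point from world to camera coordinates). Camera axes: x right, y down, z forward; pixel columns grow to the right and rows downward; lengths in m; the calibration is good to about 2 mm. A picture is of the moment at which its call begins.
- ticket.close_job(): hands the job in, once; it reports no verdict.
The state is a dict: "clock": time; "joint_positions": joint angles; "qvel": joint speeds; "joint_torque": joint torques, N m; "tool_pos": TCP position; "orientation": TCP orientation; "ft_force": force on the tool from outside, world axes, zero at the start; "ft_torque": the same for the moment, N m; "finger_gap": finger opening in m.
Only numpy, scipy, OpenCV 4.12 (cv2) and the standard library are available. Lean on these libraries where they do the work, as an engineer would, in place of code of your own. Each camera call takes 0.05 s, during which the arm holds its last target.

## Working session

There is one attempt and no reset: what is moved stays moved. The work goes in short steps, Python scripts to look and compute and a shell command to move; the robot and the scene stay as the last step left them, time stands still between calls to the robot, and variables do not carry over. Pictures are saved under pics/ and viewed, and the job is handed in when it is done.

```bash
ls; mkdir -p pics; python3 - <<'E'
from bench import bot,cams
import cv2
print(bot.observe())
for n in("scene","side","wrist"):
    c=cams.capture(n); cv2.imwrite(f"pics/{n}0.png",c["img"]); print(n,c["fx"],c["cx"],c["cy"],c["extrinsics"].round(3).tolist())
E
```

```text
pics
{'clock': 0.0, 'joint_positions': array([-0.04169033,  0.70708713, -0.02761414,  1.48502231,  0.02197413,
        0.95092215, -0.07547932]), 'qvel': array([ 0.00018701,  0.00112256,  0.00055891, -0.00136661,  0.00170843,
        0.00090938, -0.00068565]), 'joint_torque': array([-3.35119905e-03, -8.83210659e+01,  1.23306759e+00, -2.36173260e+01,
        1.66974653e-02,  6.38553465e-03, -2.14882397e-05]), 'tool_pos': array([ 5.74736206e-01, -2.40014256e-06,  2.47831104e-01]), 'orientation': array([-2.22088857e+00, -2.22087596e+00,  1.28426526e-03]), 'ft_force': array([ 0.21867244, -0.35914124, -0.19256185]), 'ft_torque': array([-0.00070059, -0.03584299, -0.00351028]), 'finger_gap': 0.08548934281983554}
scene 465.03603586807475 317.6811290781344 204.18990076321523 [[-0.188, 0.982, -0.01, 0.129], [0.773, 0.142, -0.618, -0.311], [-0.605, -0.124, -0.786, 1.827], [0.0, 0.0, 0.0, 1.0]]
side 438.3447591209366 325.03657202422994 201.46103741765126 [[0.792, -0.61, -0.003, -0.431], [-0.401, -0.516, -0.757, 0.325], [0.46, 0.601, -0.653, 1.092], [0.0, 0.0, 0.0, 1.0]]
wrist 349.80346508027327 311.82660432829715 201.44116542941833 [[1.0, -0.0, -0.002, -0.575], [0.001, -0.946, 0.324, -0.042], [-0.002, -0.324, -0.946, 0.381], [0.0, 0.0, 0.0, 1.0]]
```

View pics/scene0.png

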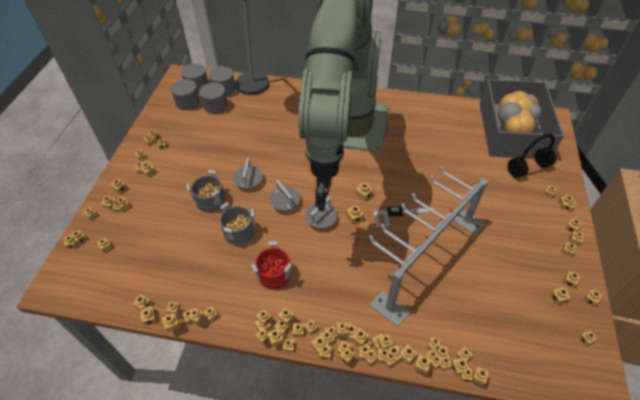

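View pics/side0.png

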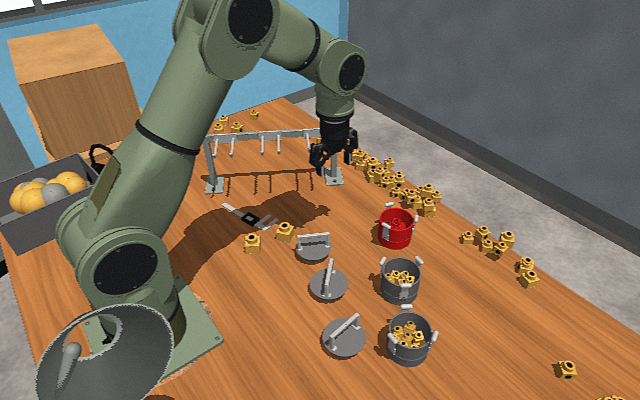

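View pics/wrist0.png

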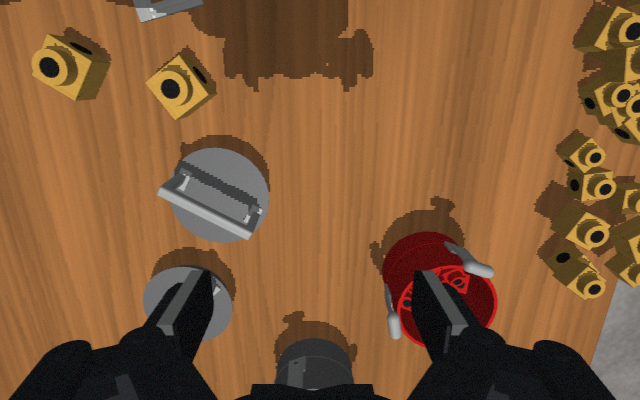

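```bash
cat > h.py <<'E'
from bench import bot,cams
import cv2,numpy as np
def cloud(n):
    c=cams.capture(n); z=c["z_map"]; v,u=np.mgrid[:400,:640]
    P=np.stack([(u-c["cx"])/c["fx"]*z,(v-c["cy"])/c["fy"]*z,z],-1)
    E=c["extrinsics"]; W=(P-E[:3,3])@E[:3,:3]; W[z<=0]=np.nan
    return c,W
def topmap(clouds,x0=.2,x1=1.,y0=-.5,y1=.5,res=.002):
    H=np.full((int((x1-x0)/res),int((y1-y0)/res)),-1.,np.float32); 
    for W,I in clouds:
        m=np.isfinite(W[...,0])
        p=W[m]; i=((p[:,0]-x0)/res).astype(int); j=((p[:,1]-y0)/res).astype(int)
        ok=(i>=0)&(j>=0)&(i<H.shape[0])&(j<H.shape[1])&(p[:,2]<.26)
        np.maximum.at(H,(i[ok],j[ok]),p[ok,2])
    return H
E
python3 - <<'E'
from h import *
S=[cloud(n) for n in("scene","side")]
H=topmap([(W,c["img"]) for c,W in S])
v=np.clip((H+0.0)/.23*255,0,255).astype(np.uint8)
v[H<-.5]=0
cv2.imwrite("pics/top1.png",cv2.applyColorMap(v,cv2.COLORMAP_JET)[::-1,::-1])
cv2.imwrite("pics/sc_crop.png",cv2.resize(S[0][0]["img"][50:310,130:500],None,fx=2,fy=2,interpolation=2))
c=S[0][0];W=S[0][1]
for u,vv in((212,95),(207,188),(238,222),(272,265),(320,215),(284,198),(248,178),(186,88)): print(u,vv,W[vv,u].round(3))
E
```

```text
212 95 [ 0.019 -0.547  0.085]
207 188 [ 0.447 -0.426  0.047]
238 222 [ 0.559 -0.284  0.038]
272 265 [ 0.694 -0.137  0.04 ]
320 215 [ 0.481 -0.031  0.035]
284 198 [ 0.427 -0.164  0.027]
248 178 [ 0.362 -0.309  0.027]
186 88 [-0.008 -0.665  0.082]
```

View pics/top1.png

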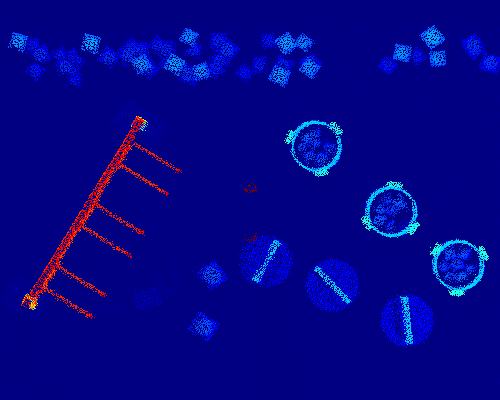

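View pics/sc_crop.png

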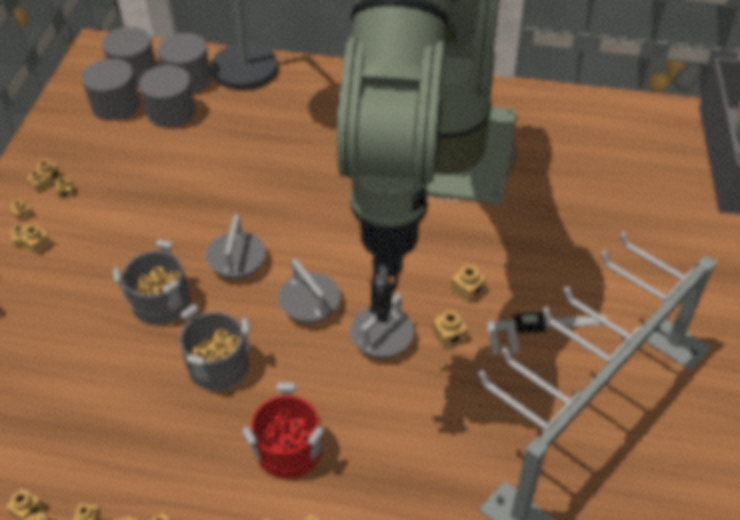

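```bash
cat >> h.py <<'E'
def fitcirc(p):
    A=np.c_[2*p,np.ones(len(p))]; s=np.linalg.lstsq(A,(p**2).sum(1),rcond=None)[0]
    return s[:2],np.sqrt(s[2]+s[0]**2+s[1]**2)
def pts():
    r=[]
    for n in("scene","side"):
        c,W=cloud(n); m=np.isfinite(W[...,0]); r.append((W[m],c["img"][m]))
    return r
def near(P,x,y,r): return P[(np.hypot(P[:,0]-x,P[:,1]-y)<r)]
def tub(R,x,y,z0=0.,rad=.062):
    for P,_ in R:
        q=near(P,x,y,.075); q=q[(abs(q[:,2]-z0-.079)<.004)]
        c=np.array([x,y])
        for _ in range(6):
            d=np.hypot(*(q[:,:2]-c).T); s=q[(d<.053)&(d>.043)]
            if len(s)<10: break
            c,r=fitcirc(s[:,:2])
        print("tub",c.round(4),"r",r.round(4),"n",len(s),"z",np.median(s[:,2]).round(4))
def bar(R,x,y,zt=.078,rad=.06,tol=.006):
    for P,_ in R:
        q=near(P,x,y,rad); q=q[(q[:,2]>zt-tol)&(q[:,2]<zt+tol)]
        if len(q)<10: print("bar few",len(q)); continue
        rc=cv2.minAreaRect(q[:,:2].astype(np.float32)*1000)
        m=q[:,:2].mean(0); w,V=np.linalg.eigh(np.cov((q[:,:2]-m).T)); 
        a=np.degrees(np.arctan2(V[1,1],V[0,1]))%180
        print("bar mean",m.round(4),"rect c",np.round(rc[0],1),"size",np.round(rc[1],1),"dir deg",a.round(1),"ztop",np.percentile(q[:,2],90).round(4),"n",len(q))
def plate(R,x,y,zt=.028):
    for P,_ in R:
        q=near(P,x,y,.06); q=q[abs(q[:,2]-zt)<.003]
        if len(q)>20:
            c,r=cv2.minEnclosingCircle(q[:,:2].astype(np.float32)*1000); print("plate",np.round(c,1),round(r,1),"z",np.median(q[:,2]).round(4))
E
python3 - <<'E'
from h import *
R=pts()
for x,y in((.577,-.28),(.471,-.417),(.706,-.131)): tub(R,x,y)
for x,y in((.476,-.03),(.429,-.164),(.358,-.314)): bar(R,x,y); plate(R,x,y)
# prongs
for P,_ in R:
    q=P[(P[:,2]>.175)&(P[:,2]<.216)&(P[:,0]>.3)&(P[:,1]>.12)&(P[:,1]<.5)]
    print(len(q)); 
    np.save(f"q{len(q)}.npy",q)
    rail=q[q[:,2]<.216]
H=topmap([(P[None],0) for P,_ in R],x0=.3,x1=.85,y0=.1,y1=.5,res=.0015)
v=np.where(H>.17,np.clip((H-.17)/.05*255,0,255),0).astype(np.uint8)
cv2.imwrite("pics/rack1.png",cv2.resize(cv2.applyColorMap(v,2)[::-1,::-1],None,fx=1.6,fy=1.6,interpolation=0))
E
```

```text
tub [ 0.5769 -0.2814] r 0.048 n 134 z 0.0789
tub [ 0.5768 -0.2841] r 0.0479 n 169 z 0.0781
tub [ 0.4691 -0.4149] r 0.0481 n 114 z 0.0796
tub [ 0.4693 -0.4181] r 0.0479 n 248 z 0.0783
tub [ 0.7077 -0.1302] r 0.0476 n 139 z 0.0795
tub [ 0.707  -0.1333] r 0.0479 n 122 z 0.078
bar mean [ 0.4815 -0.0319] rect c [476.5 -30. ] size [13.5 92.7] dir deg 150.0 ztop 0.0811 n 49
bar mean [ 0.4758 -0.0335] rect c [477.3 -33.9] size [16.  89.7] dir deg 151.4 ztop 0.0776 n 106
plate [476.8 -31. ] 52.2 z 0.0285
plate [477.6 -34. ] 52.3 z 0.027
bar mean [ 0.4312 -0.1625] rect c [ 429.8 -162.4] size [92.  11.3] dir deg 43.6 ztop 0.0816 n 79
bar mean [ 0.4279 -0.1682] rect c [ 428.6 -167.3] size [92.8  9.8] dir deg 43.7 ztop 0.078 n 111
plate [ 427.1 -163.7] 53.0 z 0.0287
plate [ 429.3 -166.3] 53.3 z 0.0271
bar mean [ 0.3591 -0.3116] rect c [ 360.6 -312.1] size [89.2 12.6] dir deg 5.6 ztop 0.0811 n 67
bar mean [ 0.358  -0.3164] rect c [ 359.2 -315.6] size [92.1 11.6] dir deg 6.3 ztop 0.0789 n 172
plate [ 357.6 -312.3] 53.2 z 0.0288
plate [ 359.1 -315. ] 52.5 z 0.0273
1733
1845
```

View pics/rack1.png

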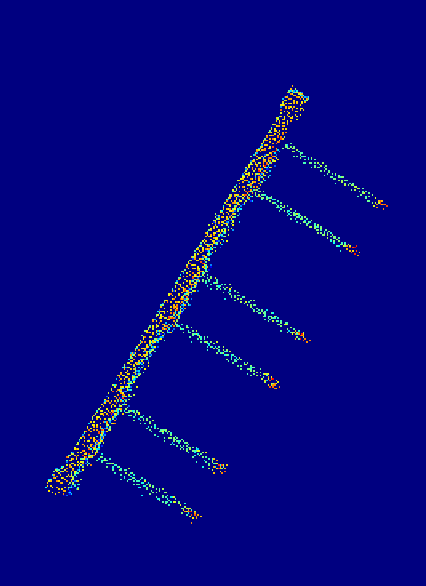

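```bash
python3 - <<'E'
from h import *
import glob
for f in sorted(glob.glob("q*.npy")):
    q=np.load(f); 
    th=None
    # coarse frame
    a=np.radians(60)
    for _ in range(4):
        X=np.array([np.cos(a),np.sin(a)]);Y=np.array([-X[1],X[0]])
        u=q[:,:2]@X; v=q[:,:2]@Y
        # prong points: u below rail by >15 mm, not tips
        rail=np.percentile(u,97)
        pr=(u<rail-.03)&(q[:,2]<.2)
        # lines by v clusters
        vs=np.sort(v[pr]); g=np.split(vs,np.where(np.diff(vs)>.012)[0]+1); g=[k for k in g if len(k)>15]
        sl=[]
        for k in g:
            s=pr&(v>=k[0])&(v<=k[-1]); m=q[s,:2].mean(0); w,V=np.linalg.eigh(np.cov((q[s,:2]-m).T)); d=V[:,1]*np.sign(V[:,1]@X); sl.append(np.arctan2(d[1],d[0]))
        a=np.mean(sl)
    mids=[(k[0]+k[-1])/2 for k in g]
    tips=[np.percentile(u[(v>=k[0]-.003)&(v<=k[-1]+.003)],1) for k in g]
    print(f,"yaw",np.degrees(a).round(2),np.round(np.degrees(sl),1),"v",np.round(mids,4),"tips",np.round(tips,4),"rail u",rail.round(4),"prong z",np.percentile(q[pr,2],90).round(4))
    if len(mids)==6:
      for i in(0,2,4):
        vv=(mids[i]+mids[i+1])/2; uu=np.mean(tips)+.038
        print("seat",(X*uu+Y*vv).round(4), "gap",round(mids[i+1]-mids[i],4))
E
```

```text
q1733.npy yaw 58.44 [58.6 58.9 58.3 58.3 57.4 59.1] v [-0.4858 -0.4343 -0.341  -0.2897 -0.1957 -0.1442] tips [0.4612 0.4638 0.4627 0.4617 0.4647 0.4616] rail u 0.5916 prong z 0.1976
seat [0.654  0.1858] gap 0.0515
seat [0.5307 0.2616] gap 0.0513
seat [0.4068 0.3376] gap 0.0514
q1845.npy yaw 121.35 [ 90.3 152.4] v [-2.1028 -0.6072] tips [-1.0781 -0.1644] rail u 0.1519 prong z 0.198
```

```bash
cat >> h.py <<'E'
from scipy.spatial.transform import Rotation as Ro
def go(x,y,z,yaw):
    """remaining shift (cm, present tool axes) and turn to the pose with tool y at yaw deg"""
    s=bot.observe(); R=Ro.from_rotvec(s["orientation"]); a=np.radians(yaw)
    T=np.array([[-np.sin(a),np.cos(a),0],[np.cos(a),np.sin(a),0],[0,0,-1]]).T
    T=np.c_[[-np.sin(a),np.cos(a),0],[np.cos(a),np.sin(a),0],[0,0,-1]]
    d=np.array([x,y,z])-s["tool_pos"]
    print("t",round(s["clock"],2),"pos",s["tool_pos"].round(4),"yaw",np.degrees(np.arctan2(R.as_matrix()[1,1],R.as_matrix()[0,1])).round(1),
     "shift cm now",(R.inv().apply(d)*100).round(2),"in final axes",(T.T@d*100).round(2),"turn",(R.inv()*Ro.from_matrix(T)).as_rotvec().round(3),"F",s["ft_force"].round(1),"gap",round(s["finger_gap"],4),"q7",s["joint_positions"][6].round(2))
E
python3 -m inch '[[[-1.1,-3.3,0,0,0,0,-1],[-1.1,-3.3,0,0,0,0,-1],[-1.1,-3.3,0,0,0,0,-1],[0,0,0,0,0,-0.18,-1],[0,0,0,0,0,-0.18,-1],[0,0,0,0,0,-0.18,-1],[0,0,0,0,0,-0.18,-1],[0,0,0,0,0,-0.18,-1],[0,0,0,0,0,-0.16,-1],[0,0,0,0,0,0,-1]]]'
python3 -c "
from h import *
go(.477,-.032,.15,60.7)"
```

```text
clock: 1.6
tool_pos: [0.4725, -0.0342, 0.2484]
orientation: [0.744, 3.051, -0.001]
ft_force: [-0.6, 0.8, 0.4]
finger_gap: 0.0852
t 1.6 pos [ 0.4725 -0.0342  0.2484] yaw 62.6 shift cm now [-0.29  0.41  9.84] in final axes [-0.28  0.41  9.84] turn [-0.     0.001  0.033] F [-0.6  0.8  0.4] gap 0.0852 q7 0.79
```

```bash

python3 -m inch '[[[-0.28,0.41,2.5,0,0,0.033,-1],[0,0,3.5,0,0,0,-1],[0,0,3.5,0,0,0,-1],[0,0,0,0,0,0,-1]]]'
python3 - <<'E'
from h import *
go(.477,-.032,.071,60.7)
R=[cloud("wrist")]; W=R[0][1]; m=np.isfinite(W[...,0]); R=[(W[m],0)]
bar(R,.477,-.032); plate(R,.477,-.032)
cv2.imwrite("pics/w1.png",cams.capture("wrist")["img"])
E
```

```text
clock: 2.1
tool_pos: [0.4777, -0.0322, 0.1517]
orientation: [0.823, 3.029, -0.002]
ft_force: [0.4, 0.5, 1.2]
finger_gap: 0.0854
t 2.1 pos [ 0.4777 -0.0322  0.1517] yaw 59.6 shift cm now [ 0.09 -0.02  8.07] in final axes [ 0.07 -0.02  8.07] turn [-0.     0.003 -0.019] F [0.4 0.5 1.2] gap 0.0854 q7 0.66
bar mean [ 0.4749 -0.0283] rect c [478.4 -30.6] size [ 9.9 92.1] dir deg 150.3 ztop 0.0779 n 2228
plate [478.6 -30.5] 52.3 z 0.0272
```

View pics/w1.png

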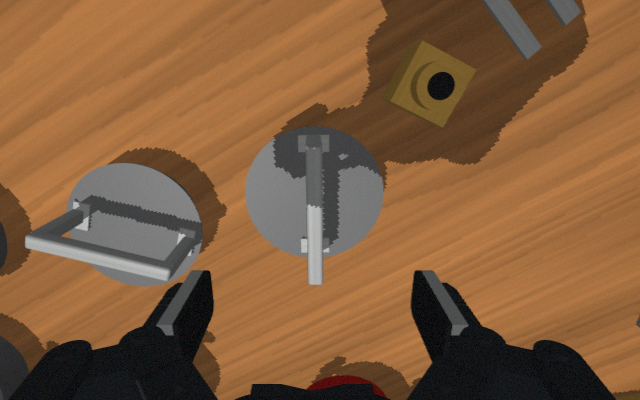

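```bash

python3 -m inch '[[[0.1,0,3.0,0,0,-0.01,-1],[0,0,3.0,0,0,0,-1],[0,0,2.0,0,0,0,-1],[0,0,0,0,0,0,-1],[0,0,0,0,0,0,1],[0,0,0,0,0,0,1],[0,0,0,0,0,0,1],[0,0,0,0,0,0,1],[0,0,0,0,0,0,1],[0,0,0,0,0,0,1]]]'
python3 -c "
from h import *
go(.477,-.032,.071,60.3)"
```

```text
clock: 3.45
tool_pos: [0.4836, -0.0329, 0.0814]
orientation: [0.814, 3.013, 0.004]
ft_force: [0.0, 0.8, -0.8]
finger_gap: 0.008
t 3.45 pos [ 0.4836 -0.0329  0.0814] yaw 59.8 shift cm now [ 0.64 -0.26  1.03] in final axes [ 0.62 -0.25  1.04] turn [ 0.008  0.02  -0.009] F [ 0.   0.8 -0.8] gap 0.008 q7 0.6
```

```bash

python3 - <<'E'
from h import *
c,W=cloud("wrist"); m=np.isfinite(W[...,0]); R=[(W[m],0)]
bar(R,.477,-.032,zt=.08,tol=.012); plate(R,.477,-.032)
cv2.imwrite("pics/w2.png",c["img"])
c=cams.capture("side");cv2.imwrite("pics/s2.png",cv2.resize(c["img"][180:300,250:400],None,fx=4,fy=4,interpolation=2))
E
```

```text
bar mean [ 0.4739 -0.027 ] rect c [478.4 -29.8] size [34.2 89.9] dir deg 149.9 ztop 0.0862 n 6337
plate [479.2 -30.1] 52.4 z 0.0273
```

View pics/w2.png

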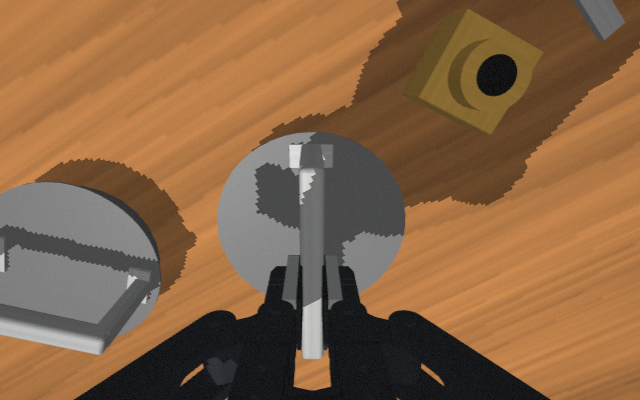

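View pics/s2.png

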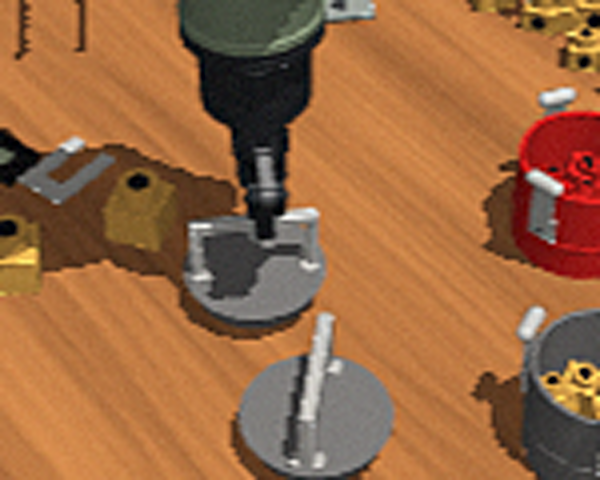

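```bash

python3 -m inch '[[[0,0,0,0,0,0,-1],[0,0,0,0,0,0,-1],[0,0,0,0,0,0,-1],[0,0,0,0,0,0,-1]]]'
python3 -c "
from h import *
go(.478,-.031,.071,60.3)"
```

```text
clock: 4.05
tool_pos: [0.4836, -0.0328, 0.0813]
orientation: [0.814, 3.013, 0.004]
ft_force: [1.1, 0.3, -0.5]
finger_gap: 0.0798
t 4.05 pos [ 0.4836 -0.0328  0.0813] yaw 59.8 shift cm now [ 0.59 -0.13  1.02] in final axes [ 0.58 -0.12  1.03] turn [ 0.008  0.02  -0.009] F [ 1.1  0.3 -0.5] gap 0.0798 q7 0.6
```

```bash

python3 -m inch '[[[0.6,-0.12,0.5,0.008,0.02,-0.009,-1],[0,0,0.5,0,0,0,-1],[0,0,0,0,0,0,-1]]]'
python3 -c "
from h import *
go(.478,-.031,.071,60.3); print(bot.observe()['joint_positions'].round(3))"
```

```text
clock: 4.42
tool_pos: [0.4774, -0.0307, 0.0703]
orientation: [-0.804, -3.034, 0.001]
ft_force: [-0.1, -0.2, -0.2]
finger_gap: 0.0853
t 4.42 pos [ 0.4774 -0.0307  0.0703] yaw 60.3 shift cm now [-0.07  0.01 -0.07] in final axes [-0.07  0.01 -0.07] turn [-0.001 -0.002  0.   ] F [-0.1 -0.2 -0.2] gap 0.0853 q7 0.6
[ 0.091  0.886 -0.169  1.993  0.453  0.301  0.601]
```

```bash

python3 -m inch '[[[0,0,0,0,0,0,1],[0,0,0,0,0,0,1],[0,0,0,0,0,0,1],[0,0,0,0,0,0,1],[0,0,0,0,0,0,1],[0,0,0,0,0,0,1]]]'
python3 -c "
from h import *
go(.577,-.283,.22,60.3)"
python3 -m inch '[[[0,0,-2,0,0,0,1],[0,0,-3,0,0,0,1],[0,0,-3,0,0,0,1],[0,0,-3,0,0,0,1],[0,0,-3,0,0,0,1],[0,0,0,0,0,0,1]]]'
python3 -c "
from h import *
go(.577,-.283,.22,60.3)"
```

```text
clock: 5.18
tool_pos: [0.4774, -0.0307, 0.0705]
orientation: [-0.804, -3.035, 0.001]
ft_force: [0.6, -0.4, -1.0]
finger_gap: 0.0088
t 5.17 pos [ 0.4774 -0.0307  0.0705] yaw 60.3 shift cm now [-21.11 -17.   -14.98] in final axes [-21.15 -16.98 -14.95] turn [-0.001 -0.002  0.   ] F [ 0.6 -0.4 -1. ] gap 0.0088 q7 0.6
clock: 5.92
tool_pos: [0.4773, -0.0307, 0.2146]
orientation: [-0.803, -3.034, 0.002]
ft_force: [1.2, -0.7, -1.3]
finger_gap: 0.0089
t 5.92 pos [ 0.4773 -0.0307  0.2146] yaw 60.3 shift cm now [-21.15 -16.99  -0.57] in final axes [-21.16 -16.98  -0.54] turn [-0.002 -0.003  0.001] F [ 1.2 -0.7 -1.3] gap 0.0089 q7 0.71
```

```bash

python3 -m inch '[[[-1.5,-1.2,-0.3,0,0,0,1],[-2.6,-2.1,-0.2,0,0,0,1],[-2.8,-2.3,0,0,0,0,1],[-2.8,-2.3,0,0,0,0,1],[-2.8,-2.3,0,0,0,0,1],[-2.8,-2.3,0,0,0,0,1],[-2.6,-2.0,0,0,0,0,1],[-2.0,-1.6,0,0,0,0,1],[-1.2,-0.9,0,0,0,0,1],[0,0,0,0,0,0,1]]]'
python3 - <<'E'
from h import *
go(.577,-.283,.16,60.3)
R=pts()
c,W=cloud("wrist"); m=np.isfinite(W[...,0]); R.append((W[m],0))
tub(R,.577,-.283); tub(R,.469,-.4165);bar(R,.36,-.314)
cv2.imwrite("pics/w3.png",c["img"])
E
```

```text
clock: 7.18
tool_pos: [0.5771, -0.2903, 0.2097]
orientation: [-0.798, -3.024, 0.003]
ft_force: [-0.3, 0.0, -0.3]
finger_gap: 0.0087
t 7.17 pos [ 0.5771 -0.2903  0.2097] yaw 60.4 shift cm now [0.3  0.66 4.97] in final axes [0.37 0.63 4.97] turn [-0.006 -0.013  0.003] F [-0.3  0.  -0.3] gap 0.0087 q7 1.22
tub [ 0.5774 -0.281 ] r 0.048 n 86 z 0.0795
tub [ 0.5767 -0.2844] r 0.0478 n 116 z 0.0778
tub [ 0.5775 -0.2815] r 0.0474 n 794 z 0.079
tub [ 0.4697 -0.4156] r 0.0477 n 78 z 0.0793
tub [ 0.4695 -0.4179] r 0.0478 n 241 z 0.0783
tub [ 0.4707 -0.4152] r 0.0476 n 2607 z 0.0788
bar mean [ 0.3615 -0.3114] rect c [ 359.5 -312.2] size [92.  11.1] dir deg 6.6 ztop 0.082 n 64
bar mean [ 0.3574 -0.3162] rect c [ 359.5 -315.7] size [91.7 11.5] dir deg 6.5 ztop 0.0785 n 168
bar few 0
```

View pics/w3.png

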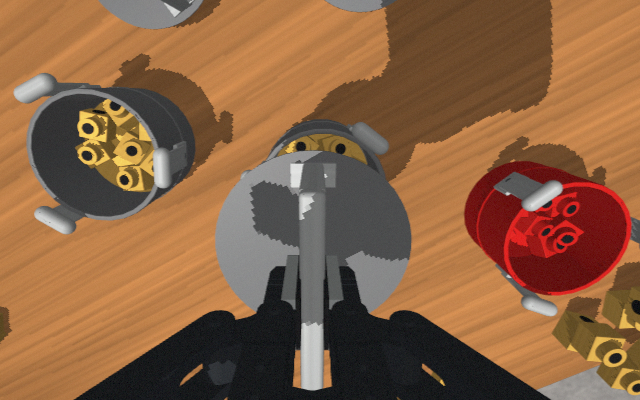

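```bash

python3 -m inch '[[[0.4,0.65,1.0,-0.006,-0.013,0.003,1],[0,0,1.5,0,0,0,1],[0,0,1.5,0,0,0,1],[0,0,0,0,0,0,1]]]'
python3 - <<'E'
from h import *
go(.5765,-.282,.1405,60.3)
c,W=cloud("wrist"); m=np.isfinite(W[...,0]); plate([(W[m],0)],.577,-.282,zt=.118)
E
```

```text
clock: 7.82
tool_pos: [0.5767, -0.2796, 0.1687]
orientation: [0.8, 3.038, 0.001]
ft_force: [-0.9, -0.3, 0.3]
finger_gap: 0.009
t 7.83 pos [ 0.5767 -0.2796  0.1687] yaw 60.5 shift cm now [-0.1  -0.22  2.82] in final axes [-0.1  -0.22  2.82] turn [0.001 0.    0.003] F [-0.9 -0.3  0.3] gap 0.009 q7 1.18
```

```bash

python3 -m inch '[[[-0.1,-0.22,1.0,0,0,0.003,1],[0,0,1.0,0,0,0,1],[0,0,0.6,0,0,0,1],[0,0,0,0,0,0,1]]]'
python3 - <<'E'
from h import *
go(.5765,-.282,.1405,60.3)
E
```

```text
clock: 8.38
tool_pos: [0.577, -0.2826, 0.1419]
orientation: [0.805, 3.034, 0.001]
ft_force: [-0.0, -0.5, -0.5]
finger_gap: 0.0089
t 8.38 pos [ 0.577  -0.2826  0.1419] yaw 60.3 shift cm now [0.07 0.03 0.14] in final axes [0.07 0.03 0.14] turn [ 0.001  0.002 -0.   ] F [-0.  -0.5 -0.5] gap 0.0089 q7 1.16
```

Now press in small steps, watching the force.

```bash

for i in 1 ; do python3 -m inch '[[[0.05,0,0.3,0,0,0,1],[0,0,0.3,0,0,0,1]]]'; done
python3 -m inch '[[[0,0,0.3,0,0,0,1],[0,0,0.3,0,0,0,1]]]'
python3 -m inch '[[[0,0,0.4,0,0,0,1]]]'
```

```text
clock: 8.62
tool_pos: [0.5774, -0.2823, 0.1372]
orientation: [0.804, 3.032, 0.001]
ft_force: [-3.0, 0.8, 13.8]
finger_gap: 0.009
clock: 8.88
tool_pos: [0.5776, -0.2824, 0.1322]
orientation: [0.804, 3.031, 0.0]
ft_force: [0.1, 0.3, -1.3]
finger_gap: 0.0085
clock: 9.0
tool_pos: [0.578, -0.2824, 0.1285]
orientation: [0.804, 3.029, 0.0]
ft_force: [9.8, 4.4, 31.5]
finger_gap: 0.0086
```

```bash

python3 -m inch '[[[0,0,0.1,0,0,0,1],[0,0,0,0,0,0,1],[0,0,0,0,0,0,-1],[0,0,0,0,0,0,-1],[0,0,0,0,0,0,-1],[0,0,0,0,0,0,-1],[0,0,0,0,0,0,-1],[0,0,-2,0,0,0,-1],[0,0,-3,0,0,0,-1],[0,0,-3,0,0,0,-1],[0,0,-3,0,0,0,-1]]]'
python3 - <<'E'
from h import *
R=pts()
c,W=cloud("wrist"); m=np.isfinite(W[...,0]); R.append((W[m],0))
go(.36,-.314,.2,96)
bar(R,.577,-.283,zt=.136); plate(R,.577,-.282,zt=.086)
P=W[m]; q=near(P,.577,-.282,.05); q=q[abs(q[:,2]-.086)<.004]; A=np.c_[q[:,:2],np.ones(len(q))]; s=np.linalg.lstsq(A,q[:,2],rcond=None)[0]; print("tilt",s[:2].round(4))
bar(R,.36,-.314); tub(R,.47,-.4165)
cv2.imwrite("pics/w4.png",c["img"])
E
```

```text
clock: 10.38
tool_pos: [0.5772, -0.2817, 0.2389]
orientation: [0.803, 3.031, 0.002]
ft_force: [0.5, -0.7, -0.4]
finger_gap: 0.0851
t 10.53 pos [ 0.5777 -0.2818  0.2391] yaw 60.3 shift cm now [ 17.35 -13.59   3.73] in final axes [21.99 -0.92  3.91] turn [ 0.001  0.009 -0.623] F [ 0.1 -0.  -1.3] gap 0.0853 q7 1.21
bar mean [ 0.5804 -0.2815] rect c [ 578.2 -281.4] size [13.1 92.5] dir deg 150.7 ztop 0.1391 n 113
bar mean [ 0.5771 -0.2841] rect c [ 577.9 -283.9] size [12.6 89.1] dir deg 150.5 ztop 0.1364 n 136
bar mean [ 0.5769 -0.2802] rect c [ 580.4 -282.2] size [ 9.8 92.4] dir deg 150.4 ztop 0.1359 n 1741
plate [ 579.5 -285.1] 55.8 z 0.0867
plate [ 575.4 -285.4] 56.3 z 0.085
plate [ 580.  -283.8] 53.6 z 0.0853
tilt [-0.0011  0.0003]
bar mean [ 0.358  -0.3116] rect c [ 359.7 -312. ] size [94.9 10.7] dir deg 7.4 ztop 0.082 n 61
bar mean [ 0.3578 -0.3162] rect c [ 359.5 -315.9] size [91.7 12. ] dir deg 6.5 ztop 0.0785 n 172
bar mean [ 0.4055 -0.3099] rect c [ 405.4 -310.3] size [7.2 2.7] dir deg 72.8 ztop 0.0781 n 42
tub [ 0.4695 -0.4139] r 0.0481 n 100 z 0.0793
tub [ 0.4693 -0.4182] r 0.0478 n 238 z 0.0785
tub [ 0.4706 -0.4152] r 0.0476 n 2118 z 0.0789
```

View pics/w4.png

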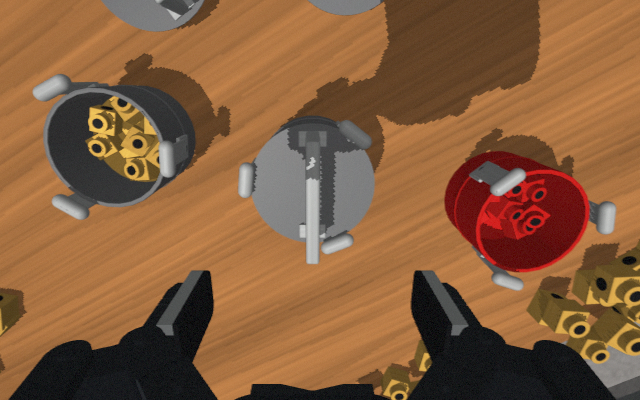

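```bash

python3 -m inch '[[[1.8,-1.4,0,0,0,0,-1],[2.6,-2.0,0,0,0,0,-1],[2.9,-2.3,0,0,0,0,-1],[2.9,-2.3,0,0,0,0,-1],[2.9,-2.3,0,0,0,0,-1],[2.6,-2.0,0,0,0,0,-1],[1.8,-1.3,0,0,0,0,-1],[0,0,0,0,0,-0.17,-1],[0,0,0,0,0,-0.17,-1],[0,0,0,0,0,-0.17,-1],[0,0,0,0,0,-0.12,-1],[0,0,0,0,0,0,-1]]]'
python3 -c "
from h import *
go(.36,-.314,.15,96.5);print(bot.observe()['joint_positions'].round(3))"
```

```text
clock: 12.02
tool_pos: [0.3473, -0.3121, 0.2295]
orientation: [0.204, -3.135, -0.011]
ft_force: [0.2, -0.4, 0.6]
finger_gap: 0.0853
t 12.03 pos [ 0.3473 -0.3121  0.2295] yaw 97.4 shift cm now [-1.23 -0.41  7.95] in final axes [-1.24 -0.33  7.95] turn [0.007 0.    0.016] F [ 0.2 -0.4  0.6] gap 0.0853 q7 1.83
[ 1.031  0.638 -0.636  1.874  0.507  0.801  1.826]
```

```bash

python3 -m inch '[[[-1.2,-0.35,2.0,0.007,0,0.016,-1],[0,0,2.5,0,0,0,-1],[0,0,2.5,0,0,0,-1],[0,0,1,0,0,0,-1],[0,0,0,0,0,0,-1]]]'
python3 - <<'E'
from h import *
go(.36,-.314,.071,96.5);print(bot.observe()['joint_positions'].round(3))
c,W=cloud("wrist"); m=np.isfinite(W[...,0]); R=[(W[m],0)]
bar(R,.36,-.314); plate(R,.36,-.314)
cv2.imwrite("pics/w5.png",c["img"])
cv2.imwrite("pics/s5.png",cams.capture("side")["img"])
E
```

```text
clock: 12.65
tool_pos: [0.3597, -0.3136, 0.1465]
orientation: [0.155, -3.137, -0.001]
ft_force: [-1.3, -0.3, 0.5]
finger_gap: 0.0853
t 12.65 pos [ 0.3597 -0.3136  0.1465] yaw 95.6 shift cm now [-0.03 -0.04  7.55] in final axes [-0.02 -0.04  7.55] turn [ 0.001 -0.001 -0.015] F [-1.3 -0.3  0.5] gap 0.0853 q7 1.67
[ 0.93   0.771 -0.502  1.944  0.644  0.592  1.666]
bar mean [ 0.3562 -0.3134] rect c [ 360.4 -313.2] size [92.2  9.8] dir deg 6.2 ztop 0.0779 n 2301
plate [ 360.6 -313.1] 52.3 z 0.0272
```

View pics/s5.png

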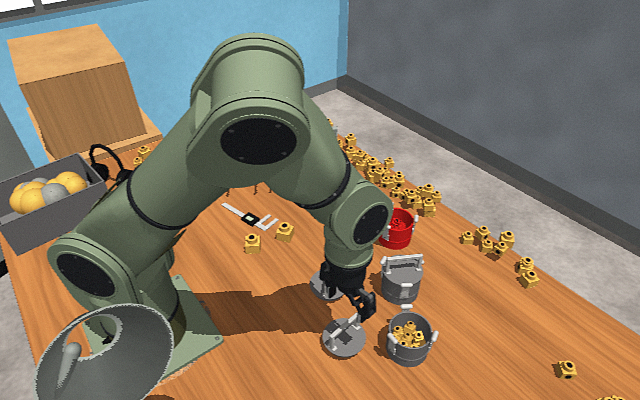

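View pics/w5.png

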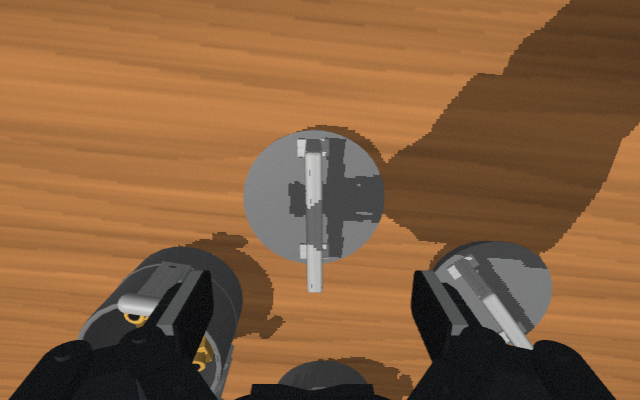

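```bash

python3 -m inch '[[[-0.03,-0.03,2.0,0,0,-0.012,-1],[0,0,2.0,0,0,0,-1],[0,0,2.0,0,0,0,-1],[0,0,0.8,0,0,0,-1],[0,0,0,0,0,0,-1]]]'
python3 -c "
from h import *
go(.3605,-.3135,.071,96.3)"
```

```text
clock: 13.38
tool_pos: [0.3618, -0.316, 0.0813]
orientation: [-0.169, 3.132, -0.008]
ft_force: [-0.6, -0.3, -0.6]
finger_gap: 0.0854
t 13.38 pos [ 0.3618 -0.316   0.0813] yaw 96.2 shift cm now [0.11 0.27 1.02] in final axes [0.1  0.27 1.03] turn [-0.005  0.005 -0.002] F [-0.6 -0.3 -0.6] gap 0.0854 q7 1.56
```

```bash

python3 -m inch '[[[0.1,0.27,0.5,-0.005,0.005,0,-1],[0,0,0.5,0,0,0,-1],[0,0,0,0,0,0,-1]]]'
python3 -c "
from h import *
go(.3605,-.3135,.071,96.3)"
python3 -m inch '[[[0,0,0,0,0,0,1],[0,0,0,0,0,0,1],[0,0,0,0,0,0,1],[0,0,0,0,0,0,1],[0,0,0,0,0,0,1],[0,0,0,0,0,0,1],[0,0,-2,0,0,0,1],[0,0,-3,0,0,0,1],[0,0,-3,0,0,0,1],[0,0,-3,0,0,0,1],[0,0,-3,0,0,0,1],[0,0,0,0,0,0,1]]]'
python3 -c "
from h import *
go(.4695,-.4165,.21,60)"
```

```text
clock: 13.75
tool_pos: [0.3608, -0.3138, 0.072]
orientation: [-0.168, 3.136, -0.002]
ft_force: [-0.9, 0.8, -0.2]
finger_gap: 0.0854
t 13.75 pos [ 0.3608 -0.3138  0.072 ] yaw 96.1 shift cm now [0.03 0.03 0.1 ] in final axes [0.03 0.03 0.1 ] turn [-0.001  0.001 -0.003] F [-0.9  0.8 -0.2] gap 0.0854 q7 1.55
clock: 15.25
tool_pos: [0.3604, -0.3133, 0.2164]
orientation: [-0.169, 3.137, -0.0]
ft_force: [-1.4, -0.8, -1.2]
finger_gap: 0.0093
t 15.25 pos [ 0.3604 -0.3133  0.2164] yaw 96.2 shift cm now [ -9.74 -11.43   0.64] in final axes [-14.61  -3.48   0.64] turn [-0.     0.     0.631] F [-1.4 -0.8 -1.2] gap 0.0093 q7 1.77
```

```bash

python3 -m inch '[[[-1.4,-1.6,0,0,0,0,1],[-2.1,-2.5,0,0,0,0,1],[-2.3,-2.7,0,0,0,0,1],[-2.1,-2.5,0,0,0,0,1],[-1.7,-2.0,0,0,0,0,1],[0,0,0,0,0,0.15,1],[0,0,0,0,0,0.16,1],[0,0,0,0,0,0.16,1],[0,0,0,0,0,0.15,1],[0,0,0,0,0,0,1]]]'
python3 - <<'E'
from h import *
go(.4695,-.4165,.16,60)
R=pts();tub(R,.4695,-.4165)
c,W=cloud("wrist");m=np.isfinite(W[...,0]);bar([(W[m],0)],.4695,-.4165,zt=.21)
P=W[m];print(bot.observe()["joint_positions"].round(2))
E
```

```text
clock: 16.5
tool_pos: [0.4687, -0.4178, 0.2063]
orientation: [-0.82, -3.021, 0.001]
ft_force: [-0.8, -0.3, -0.5]
finger_gap: 0.0088
t 16.5 pos [ 0.4687 -0.4178  0.2063] yaw 59.6 shift cm now [-0.05  0.17  4.62] in final axes [-0.    0.15  4.63] turn [-0.003 -0.011 -0.006] F [-0.8 -0.3 -0.5] gap 0.0088 q7 1.41
tub [ 0.4699 -0.4142] r 0.0481 n 80 z 0.0795
tub [ 0.4689 -0.4186] r 0.0476 n 142 z 0.0785
bar mean [ 0.4626 -0.414 ] rect c [ 468.8 -416.2] size [34.8 90.4] dir deg 149.7 ztop 0.2128 n 5943
[ 0.87  0.87 -0.44  1.31  0.38  1.06  1.42]
```

```bash

python3 -m inch '[[[0.05,0.25,1.0,-0.003,-0.011,-0.006,1],[0,0,1.5,0,0,0,1],[0,0,1.5,0,0,0,1],[0,0,1,0,0,0,1],[0,0,0,0,0,0,1]]]'
python3 - <<'E'
from h import *
go(.470,-.4155,.142,60)
E
```

```text
clock: 17.27
tool_pos: [0.4691, -0.4158, 0.1529]
orientation: [-0.8, -3.037, -0.001]
ft_force: [0.5, 0.0, -0.0]
finger_gap: 0.0085
t 17.27 pos [ 0.4691 -0.4158  0.1529] yaw 60.5 shift cm now [-0.07  0.07  1.09] in final axes [-0.07  0.07  1.09] turn [ 0.    -0.001  0.008] F [ 0.5  0.  -0. ] gap 0.0085 q7 1.39
```

```bash

python3 -m inch '[[[-0.07,0.07,0.6,0,0,0.008,1],[0,0,0.4,0,0,0,1],[0,0,0.3,0,0,0,1]]]'
python3 -m inch '[[[0,0,0.3,0,0,0,1],[0,0,0.3,0,0,0,1]]]'
python3 -m inch '[[[0,0,0.3,0,0,0,1]]]'
python3 -m inch '[[[0,0,0.3,0,0,0,1]]]'
```

```text
clock: 17.65
tool_pos: [0.4708, -0.4164, 0.1406]
orientation: [0.813, 3.032, -0.002]
ft_force: [-2.2, -6.4, 21.2]
finger_gap: 0.0091
clock: 17.9
tool_pos: [0.4711, -0.4174, 0.1361]
orientation: [0.814, 3.03, -0.005]
ft_force: [-3.8, 1.6, 8.6]
finger_gap: 0.0089
clock: 18.02
tool_pos: [0.471, -0.4175, 0.1335]
orientation: [0.814, 3.03, -0.006]
ft_force: [-0.1, 0.3, -1.8]
finger_gap: 0.009
clock: 18.15
tool_pos: [0.4711, -0.4174, 0.1303]
orientation: [0.814, 3.03, -0.006]
ft_force: [3.5, 6.1, 18.0]
finger_gap: 0.0087
```

```bash

python3 -m inch '[[[0,0,0.3,0,0,0,1]]]'
python3 -m inch '[[[0,0,-0.05,0,0,0,1],[0,0,0,0,0,0,1]]]'
python3 - <<'E'
from h import *
go(.470,-.4155,.142,60)
R=pts()
c,W=cloud("wrist"); m=np.isfinite(W[...,0]); R.append((W[m],0))
for P,_ in R:
    q=near(P,.470,-.416,.05); q=q[abs(q[:,2]-.086)<.004]; A=np.c_[q[:,:2],np.ones(len(q))]; s=np.linalg.lstsq(A,q[:,2],rcond=None)[0]; print("tilt",s[:2].round(4),np.median(q[:,2]),len(q))
plate(R,.470,-.416,zt=.086)
cv2.imwrite("pics/w6.png",c["img"])
cv2.imwrite("pics/s6.png",cv2.resize(cams.capture("side")["img"][180:380,280:480],None,fx=3,fy=3,interpolation=2))
E
```

```text
clock: 18.27
tool_pos: [0.4726, -0.4166, 0.1296]
orientation: [0.812, 3.027, -0.004]
ft_force: [-13.9, 17.5, 71.0]
finger_gap: 0.009
clock: 18.52
tool_pos: [0.4732, -0.4163, 0.1306]
orientation: [0.811, 3.026, -0.004]
ft_force: [1.2, -0.1, -1.0]
finger_gap: 0.0084
t 18.52 pos [ 0.4732 -0.4163  0.1306] yaw 60.0 shift cm now [ 0.31 -0.09 -1.15] in final axes [ 0.32 -0.09 -1.14] turn [-0.     0.009 -0.   ] F [ 1.2 -0.1 -1. ] gap 0.0084 q7 1.37
tilt [0.0086 0.0027] 0.08727332349377198 308
tilt [0.0095 0.0045] 0.08588914572447583 903
tilt [0.0083 0.0096] 0.08582768732069707 17415
plate [ 473.4 -414.7] 55.2 z 0.0868
plate [ 470.1 -417.4] 57.8 z 0.0859
plate [ 469.1 -414.1] 56.4 z 0.0859
```

View pics/w6.png

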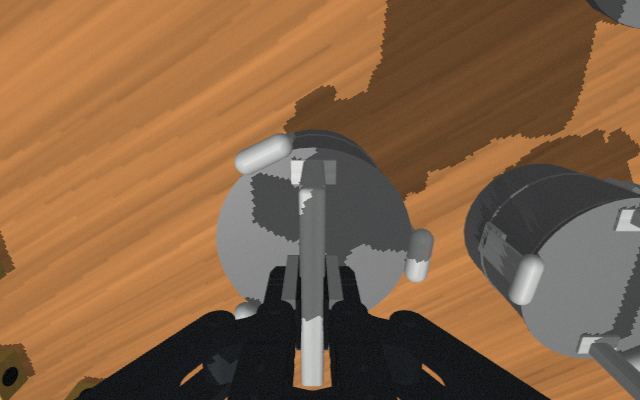

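View pics/s6.png

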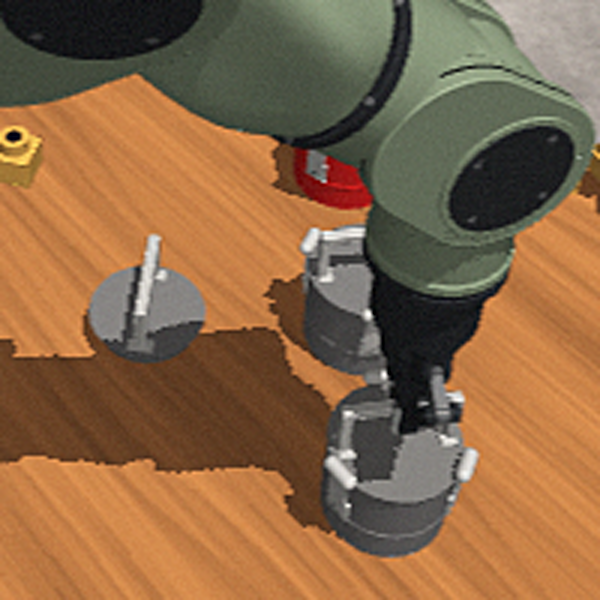

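```bash

python3 -m inch '[[[0,0,-0.5,0,0.009,0,1],[0,0,-0.8,0,0,0,1],[0,0,-0.8,0,0,0,1],[0,0,0,0,0,0,1]]]'
python3 - <<'E'
from h import *
go(.591,.082,.30,58.4)
z=bot.observe()["tool_pos"][2]-.1306
R=pts()
c,W=cloud("wrist"); m=np.isfinite(W[...,0]); R.append((W[m],0))
for P,_ in R:
    q=near(P,.472,-.416,.05); q=q[abs(q[:,2]-.086-z)<.004]; A=np.c_[q[:,:2],np.ones(len(q))]; s=np.linalg.lstsq(A,q[:,2],rcond=None)[0]; print("tilt",s[:2].round(4),np.median(q[:,2]),len(q))
print("dz",z)
cv2.imwrite("pics/s7.png",cv2.resize(cams.capture("side")["img"][180:380,280:480],None,fx=3,fy=3,interpolation=2))
E
```

```text
clock: 19.23
tool_pos: [0.4725, -0.4165, 0.1526]
orientation: [-0.813, -3.032, 0.001]
ft_force: [0.1, -0.3, -4.5]
finger_gap: 0.0089
t 19.23 pos [ 0.4725 -0.4165  0.1526] yaw 60.0 shift cm now [ 14.72  49.08 -14.76] in final axes [ 16.03  48.67 -14.74] turn [-0.001 -0.002  0.027] F [ 0.1 -0.3 -4.5] gap 0.0089 q7 1.38
tilt [-0.0042  0.007 ] 0.10947291759115038 303
tilt [0.0057 0.0079] 0.10747143677446383 918
tilt [-0.0012  0.015 ] 0.10729537817065005 17230
dz 0.021968091753032326
```

View pics/s7.png

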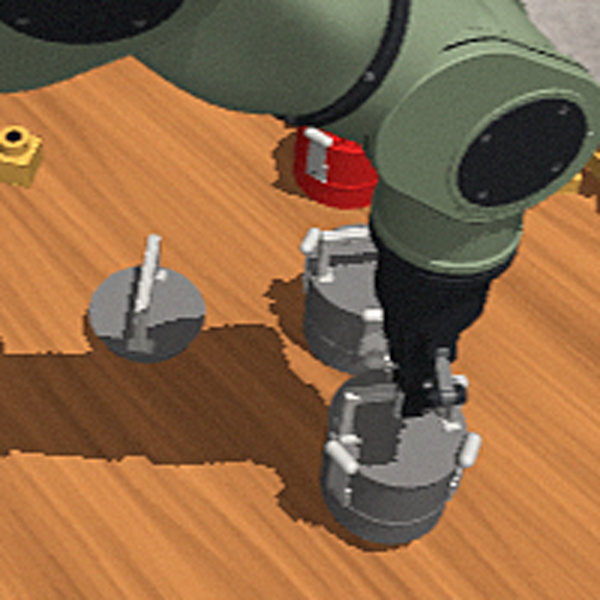

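```bash

python3 -m inch '[[[0,0,-1,0,0,0.009,1],[0,0,-1.8,0,0,0.009,1],[0,0,-2,0,0,0.009,1],[0,0,-2,0,0,0,1],[0,0,-2,0,0,0,1],[0,0,-2,0,0,0,1],[0,0,-2,0,0,0,1],[0,0,-1.2,0,0,0,1],[0,0,-0.6,0,0,0,1],[0,0,0,0,0,0,1]]]'
python3 - <<'E'
from h import *
go(.591,.082,.30,58.4);print(bot.observe()["joint_positions"].round(2))
cv2.imwrite("pics/s8.png",cams.capture("side")["img"])
E
```

```text
clock: 20.68
tool_pos: [0.4725, -0.4157, 0.3058]
orientation: [-0.859, -3.019, -0.002]
ft_force: [0.5, -0.1, -3.6]
finger_gap: 0.0084
t 20.68 pos [ 0.4725 -0.4157  0.3058] yaw 58.2 shift cm now [16.12 48.56  0.64] in final axes [15.99 48.6   0.58] turn [ 0.    -0.003 -0.003] F [ 0.5 -0.1 -3.6] gap 0.0084 q7 1.44
[ 0.86  0.77 -0.46  1.15  0.33  1.29  1.44]
```

View pics/s8.png

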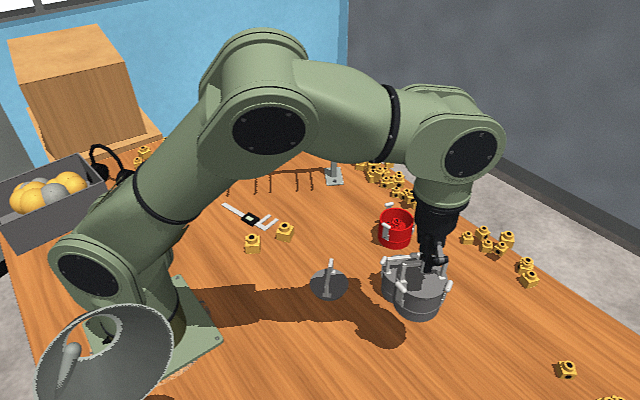

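```bash

python3 -m inch '[[[0.3,1,0,0,0,0,1],[0.6,1.8,0,0,0,0,1],[0.8,2.4,0,0,0,0,1],[1,3,0,0,0,0,1],[1,3,0,0,0,0,1],[1,3,0,0,0,0,1],[1,3,0,0,0,0,1],[1,3,0,0,0,0,1],[1,3,0,0,0,0,1],[0.8,2.4,0,0,0,0,1],[0.6,1.8,0,0,0,0,1],[0.3,1,0,0,0,0,1]]]'
python3 - <<'E'
from h import *
go(.591,.082,.27,58.4);print(bot.observe()["joint_positions"].round(2))
E
```

```text
clock: 22.22
tool_pos: [0.5419, -0.1069, 0.3016]
orientation: [-0.851, -3.013, -0.008]
ft_force: [0.6, 0.0, -3.2]
finger_gap: 0.0087
t 22.23 pos [ 0.5419 -0.1069  0.3016] yaw 58.5 shift cm now [ 5.66 18.66  3.27] in final axes [ 5.72 18.66  3.16] turn [ 0.002 -0.012  0.001] F [ 0.6  0.  -3.2] gap 0.0087 q7 0.89
[ 0.37  0.64 -0.45  1.46  0.29  1.11  0.89]
```

```bash

python3 -m inch '[[[0.3,0.9,0,0.002,-0.012,0,1],[0.6,1.9,0.2,0,0,0,1],[0.8,2.6,0.4,0,0,0,1],[0.9,2.9,0.6,0,0,0,1],[0.9,2.9,0.6,0,0,0,1],[0.8,2.6,0.6,0,0,0,1],[0.6,2.0,0.5,0,0,0,1],[0.4,1.5,0.3,0,0,0,1],[0.3,1.0,0,0,0,0,1],[0,0,0,0,0,0,1],[0,0,0,0,0,0,1]]]'
python3 - <<'E'
from h import *
go(.591,.082,.24,58.4);print(bot.observe()["joint_positions"].round(2))
for n in("side","scene","wrist"): cv2.imwrite(f"pics/{n}9.png",cams.capture(n)["img"])
E
```

```text
clock: 23.6
tool_pos: [0.5911, 0.0821, 0.2678]
orientation: [0.861, 3.017, -0.005]
ft_force: [0.4, 0.3, -3.2]
finger_gap: 0.0089
t 23.6 pos [0.5911 0.0821 0.2678] yaw 58.1 shift cm now [ 0.02 -0.01  2.78] in final axes [ 0.01 -0.01  2.78] turn [-0.002  0.005 -0.005] F [ 0.4  0.3 -3.2] gap 0.0089 q7 0.56
[-0.    0.74 -0.41  1.36  0.31  1.1   0.56]
```

View pics/side9.png

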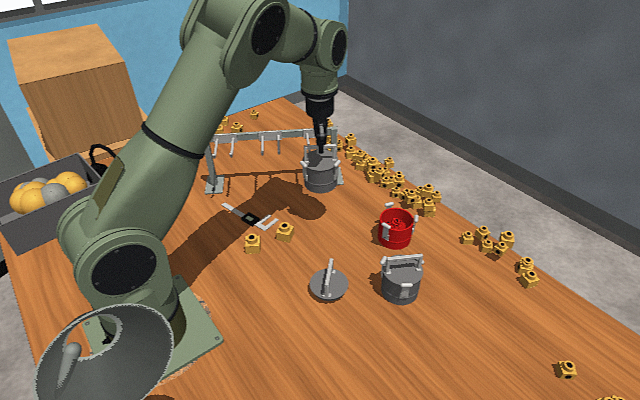

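View pics/wrist9.png

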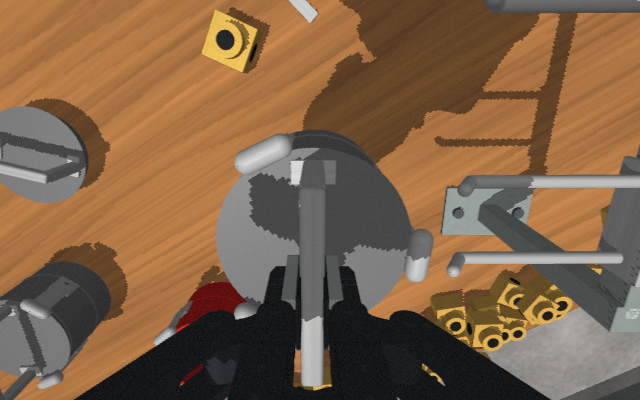

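```bash
python3 - <<'E'
from h import *
a=np.radians(58.4);X=np.array([np.cos(a),np.sin(a)]);Y=np.array([-X[1],X[0]])
s=np.array([.654,.184])
for n in("wrist","scene","side"):
    c,W=cloud(n);P=W[np.isfinite(W[...,0])]
    d=P[:,:2]-s;u=d@X;v=d@Y
    k=(P[:,2]>.185)&(P[:,2]<.203)&(u>-.03)&(u<.05)&(abs(v)<.045)
    t=(P[:,2]>.2)&(P[:,2]<.216)&(u>-.06)&(u<.0)&(abs(v)<.045)
    for sg in(-1,1):
        kk=k&(v*sg>0)
        if kk.sum()>5: 
            f=np.polyfit(u[kk],v[kk],1); print(n,sg,"v range",np.percentile(v[kk],[2,98]).round(4),"slope deg",np.degrees(f[0]).round(2),"ztop",np.percentile(P[kk,2],95).round(4))
    if t.any(): print("tips u",np.percentile(u[t],[2,98]).round(4),"z",P[t,2].max().round(4))
E
```

```text
wrist -1 v range [-0.0283 -0.0215] slope deg -0.47 ztop 0.1951
wrist 1 v range [0.0218 0.0293] slope deg -0.29 ztop 0.195
tips u [-0.0385 -0.0274] z 0.212
scene -1 v range [-0.0287 -0.0203] slope deg 0.11 ztop 0.1987
scene 1 v range [0.0209 0.0309] slope deg 0.58 ztop 0.1981
tips u [-0.0384 -0.0264] z 0.2152
side 1 v range [0.0221 0.0292] slope deg -1.17 ztop 0.1955
tips u [-0.0385 -0.0379] z 0.2039
```

```bash
python3 - <<'E'
from h import *
st=bot.observe();t=st["tool_pos"]
a=np.radians(58.4);X=np.array([np.cos(a),np.sin(a)]);Y=np.array([-X[1],X[0]])
for n in("wrist","scene","side"):
    c,W=cloud(n);P=W[np.isfinite(W[...,0])]
    d=P[:,:2]-t[:2];u=d@X;v=d@Y;z=P[:,2]-t[2]
    k=(z>-.041)&(z<-.025)&(np.hypot(u,v)>.045)&(np.hypot(u,v)<.08)
    ang=np.degrees(np.arctan2(v,u))
    for lo in (-60,60,-180):
        kk=k&(ang>lo)&(ang<lo+120)
        if kk.sum()>8: print(n,lo,"u",np.percentile(u[kk],[2,98]).round(4),"v",np.percentile(v[kk],[2,98]).round(4),"top z rel",np.percentile(z[kk],98).round(4),kk.sum())
    b=(np.abs(u)<.007)&(abs(v)<.045)&(abs(v)>.02)&(abs(z)<.012)
    if b.sum()>5: print(n,"bar top rel",np.percentile(z[b],[50,95]).round(4),"u",u[b].mean().round(4),"v rng",v[b].min().round(4),v[b].max().round(4))
E
```

```text
wrist -60 u [0.0494 0.0604] v [-0.0159  0.0105] top z rel -0.0327 1173
wrist 60 u [-0.0349  0.0039] v [0.0421 0.0587] top z rel -0.0279 1612
wrist -180 u [-0.0427 -0.0314] v [-0.0399 -0.0341] top z rel -0.0342 264
wrist bar top rel [0.0051 0.0062] u 0.0003 v rng -0.045 0.045
scene -60 u [0.0344 0.0605] v [-0.0301  0.032 ] top z rel -0.0287 47
scene -180 u [-0.0485  0.0163] v [-0.054  -0.0085] top z rel -0.03 49
scene bar top rel [0.0046 0.0093] u 0.0011 v rng -0.0449 0.0441
side 60 u [-0.0388 -0.0032] v [0.0407 0.0581] top z rel -0.03 28
side -180 u [-0.046  -0.0041] v [-0.0521 -0.0355] top z rel -0.0269 30
side bar top rel [0.0015 0.0055] u -0.0037 v rng -0.0449 0.0434
```

```bash

python3 -m inch '[[[0,0,0.8,-0.002,0.005,-0.005,1],[0,0,1.2,0,0,0,1],[0,0,1.0,0,0,0,1],[0,0,0.5,0,0,0,1],[0,0,0,0,0,0,1]]]'
python3 - <<'E'
from h import *
go(.654,.184,.230,58.4)
E
```

```text
clock: 24.68
tool_pos: [0.5908, 0.0827, 0.2294]
orientation: [-0.852, -3.022, 0.0]
ft_force: [0.4, -0.1, -2.7]
finger_gap: 0.0087
t 24.68 pos [0.5908 0.0827 0.2294] yaw 58.5 shift cm now [-0.09 11.94 -0.07] in final axes [-0.07 11.94 -0.06] turn [-0.001 -0.002  0.002] F [ 0.4 -0.1 -2.7] gap 0.0087 q7 0.55
```

```bash

python3 -m inch '[[[-0.09,0.8,-0.1,0,0,0.002,1],[0,1.2,0,0,0,0,1],[0,1.5,0,0,0,0,1],[0,1.5,0,0,0,0,1],[0,1.2,0,0,0,0,1],[0,0,0,0,0,0,1]]]'
python3 - <<'E'
from h import *
go(.654,.184,.230,58.4)
E
```

```text
clock: 25.42
tool_pos: [0.6264, 0.1402, 0.2308]
orientation: [-0.854, -3.022, -0.001]
ft_force: [1.0, 2.0, -8.2]
finger_gap: 0.0088
t 25.43 pos [0.6264 0.1402 0.2308] yaw 58.5 shift cm now [-0.06  5.18  0.08] in final axes [-0.05  5.18  0.08] turn [ 0.    -0.002  0.001] F [ 1.   2.  -8.2] gap 0.0088 q7 0.51
```

```bash

python3 - <<'E'
from h import *
for i in range(3): print(bot.observe()["ft_force"].round(1)); cams.capture("wrist")
c,W=cloud("wrist");cv2.imwrite("pics/w10.png",c["img"])
cv2.imwrite("pics/s10.png",cv2.resize(cams.capture("side")["img"][90:240,200:400],None,fx=4,fy=4,interpolation=2))
E
```

```text
[ 1.   2.  -8.2]
[  2.4   3.5 -10. ]
[  0.9   3.1 -10.6]
```

View pics/w10.png

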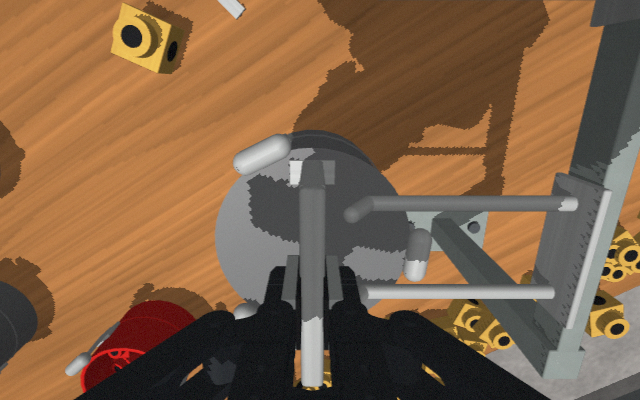

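View pics/s10.png

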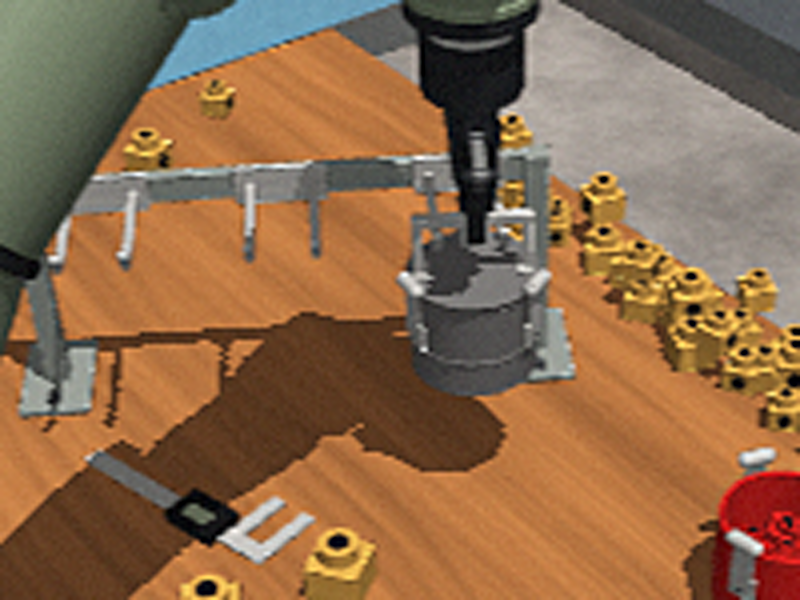

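```bash

python3 -m inch '[[[0,0,0.4,0,0,0,1],[0,0,0.4,0,0,0,1],[0,0,0,0,0,0,1]]]'
python3 - <<'E'
from h import *
go(.654,.184,.222,58.4)
E
```

```text
clock: 26.05
tool_pos: [0.6264, 0.1376, 0.2234]
orientation: [-0.858, -3.022, -0.0]
ft_force: [1.1, 0.6, -3.4]
finger_gap: 0.0085
t 26.05 pos [0.6264 0.1376 0.2234] yaw 58.3 shift cm now [0.09 5.4  0.14] in final axes [0.08 5.4  0.14] turn [-0.    -0.    -0.002] F [ 1.1  0.6 -3.4] gap 0.0085 q7 0.5
```

```bash

python3 -m inch '[[[0.09,0.8,0,0,0,0,1],[0,1.2,0,0,0,0,1],[0,1.2,0,0,0,0,1],[0,1.2,0,0,0,0,1],[0,1.0,0,0,0,0,1],[0,0.6,0,0,0,0,1],[0,0,0,0,0,0,1]]]'
python3 - <<'E'
from h import *
go(.657,.188,.1995,58.4)
c,W=cloud("wrist");P=W[np.isfinite(W[...,0])];t=bot.observe()["tool_pos"]
a=np.radians(58.4);X=np.array([np.cos(a),np.sin(a)]);Y=np.array([-X[1],X[0]])
d=P[:,:2]-t[:2];u=d@X;v=d@Y;z=P[:,2]-t[2]
b=(np.abs(u)<.007)&(abs(v)<.055)&(abs(v)>.02)&(abs(z)<.012)
print("bar top rel",np.percentile(z[b],[50,95]).round(4),"u",u[b].mean().round(4),"v rng",v[b].min().round(4),v[b].max().round(4))
E
```

```text
clock: 26.92
tool_pos: [0.659, 0.1934, 0.2242]
orientation: [0.857, 3.022, 0.002]
ft_force: [-0.1, -0.4, -3.6]
finger_gap: 0.0083
t 26.93 pos [0.659  0.1934 0.2242] yaw 58.3 shift cm now [-0.12 -0.57  2.47] in final axes [-0.12 -0.57  2.47] turn [ 0.002  0.    -0.001] F [-0.1 -0.4 -3.6] gap 0.0083 q7 0.48
bar top rel [0.005  0.0061] u 0.0005 v rng -0.0457 0.047
```

```bash

python3 -m inch '[[[-0.1,-0.55,0.3,0,0,0,1],[0,0,0.8,0,0,0,1],[0,0,0.6,0,0,0,1],[0,0,0.3,0,0,0,1],[0,0,0,0,0,0,1]]]'
python3 - <<'E'
from h import *
go(.657,.188,.1995,58.4)
E
```

```text
clock: 27.6
tool_pos: [0.6566, 0.1863, 0.2027]
orientation: [0.859, 3.021, 0.001]
ft_force: [0.6, -0.4, -3.2]
finger_gap: 0.0086
t 27.6 pos [0.6566 0.1863 0.2027] yaw 58.3 shift cm now [0.05 0.16 0.32] in final axes [0.05 0.16 0.32] turn [ 0.001  0.    -0.003] F [ 0.6 -0.4 -3.2] gap 0.0086 q7 0.48
```

```bash

python3 -m inch '[[[0,0,0.2,0,0,0,1],[0,0,0.15,0,0,0,1],[0,0,0,0,0,0,1]]]'
```

```text
clock: 27.98
tool_pos: [0.6567, 0.1865, 0.1992]
orientation: [0.859, 3.021, 0.001]
ft_force: [0.5, 0.2, -3.4]
finger_gap: 0.0085
```

```bash

python3 -m inch '[[[0,0,0.15,0,0,0,1],[0,0,0.1,0,0,0,1],[0,0,0,0,0,0,1]]]'
```

```text
clock: 28.35
tool_pos: [0.6569, 0.1866, 0.1989]
orientation: [0.859, 3.019, 0.003]
ft_force: [-0.1, -0.1, -3.1]
finger_gap: 0.0088
```

```bash

python3 -m inch '[[[0,0,0.2,0,0,0,1]]]'
python3 -m inch '[[[0,0,0,0,0,0,-1],[0,0,0,0,0,0,-1],[0,0,0,0,0,0,-1],[0,0,0,0,0,0,-1],[0,0,0,0,0,0,-1]]]'
python3 - <<'E'
from h import *
c,W=cloud("wrist");cv2.imwrite("pics/w11.png",c["img"])
cv2.imwrite("pics/s11.png",cv2.resize(cams.capture("side")["img"][90:240,200:400],None,fx=4,fy=4,interpolation=2))
E
```

```text
clock: 28.48
tool_pos: [0.6571, 0.1867, 0.1983]
orientation: [0.859, 3.018, 0.004]
ft_force: [-10.0, -3.5, 29.7]
finger_gap: 0.0086
clock: 29.1
tool_pos: [0.6574, 0.1869, 0.1984]
orientation: [0.859, 3.017, 0.005]
ft_force: [0.3, -0.1, 0.7]
finger_gap: 0.0853
```

View pics/w11.png

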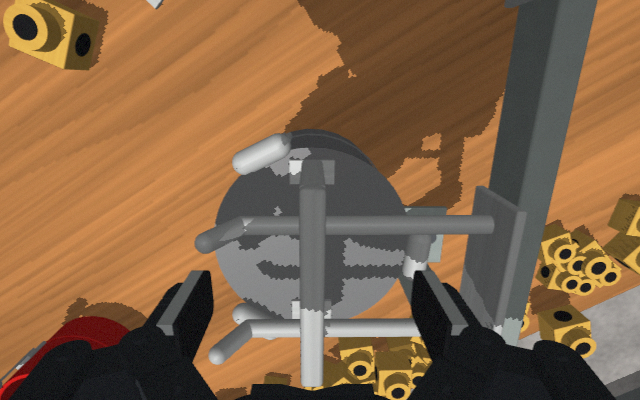

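View pics/s11.png

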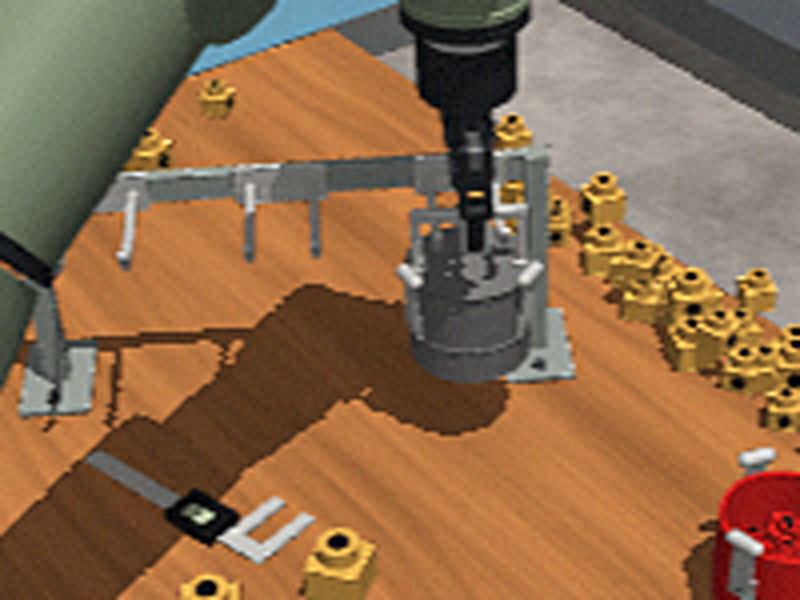

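```bash

python3 -m inch '[[[0,0,-0.5,0,0,0,-1],[0,0,-1.5,0,0,0,-1],[0,0,-2,0,0,0,-1],[0,0,-3,0,0,0,-1],[0,0,-3,0,0,0,-1],[0,0,0,0,0,0,-1]]]'
python3 - <<'E'
from h import *
go(.578,-.282,.25,60.4)
a=np.radians(58.4);X=np.array([np.cos(a),np.sin(a)]);Y=np.array([-X[1],X[0]]);s=np.array([.654,.184])
for n in("wrist","scene","side"):
    c,W=cloud(n);P=W[np.isfinite(W[...,0])]
    d=P[:,:2]-s;u=d@X;v=d@Y;z=P[:,2]
    b=(abs(u)<.03)&(abs(v)<.055)&(z>.2008)&(z<.213)&(u>-.02)
    if b.sum()>5:print(n,"bar u,v",u[b].mean().round(4),v[b].min().round(4),v[b].max().round(4),"top",np.median(z[b]).round(4),b.sum())
    k=near(P,*(s+X*.005),.05);k=k[abs(k[:,2]-.154)<.008];f=np.linalg.lstsq(np.c_[k[:,:2],np.ones(len(k))],k[:,2],rcond=None)[0]
    print("plate z",np.median(k[:,2]).round(4),"tilt",f[:2].round(3),len(k))
    if n=="wrist": cv2.imwrite("pics/w12.png",c["img"])
R=pts();bar(R,.578,-.283,zt=.136)
E
```

```text
clock: 29.95
tool_pos: [0.6568, 0.1869, 0.3067]
orientation: [0.858, 3.015, 0.009]
ft_force: [-0.3, -0.8, -0.3]
finger_gap: 0.0852
t 29.95 pos [0.6568 0.1869 0.3067] yaw 58.2 shift cm now [-17.95 -44.06   5.43] in final axes [-16.3  -44.66   5.67] turn [ 0.008  0.005 -0.038] F [-0.3 -0.8 -0.3] gap 0.0852 q7 0.52
wrist bar u,v 0.002 -0.0465 0.0452 top 0.2048 2048
plate z 0.157 tilt [0.105 0.233] 1959
scene bar u,v 0.003 -0.0473 0.0468 top 0.2059 127
plate z 0.1561 tilt [0.136 0.219] 269
side bar u,v 0.0005 -0.0454 0.043 top 0.2029 54
plate z 0.1528 tilt [0.032 0.063] 419
bar mean [ 0.5779 -0.2803] rect c [ 578.6 -281. ] size [13.3 93.2] dir deg 150.2 ztop 0.1393 n 110
bar mean [ 0.5773 -0.2843] rect c [ 578.4 -284. ] size [13.6 91.3] dir deg 150.2 ztop 0.137 n 140
```

View pics/w12.png

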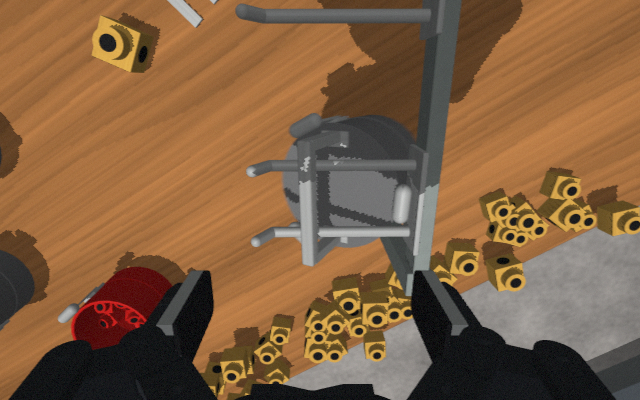

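```bash
cat >> h.py <<'E'
def hang(sx,sy,names=("wrist",)):
    a=np.radians(58.4);X=np.array([np.cos(a),np.sin(a)]);Y=np.array([-X[1],X[0]]);s=np.array([sx,sy])
    for n in names:
        c,W=cloud(n);P=W[np.isfinite(W[...,0])]
        d=P[:,:2]-s;u=d@X;v=d@Y;z=P[:,2]
        b=(abs(u)<.03)&(abs(v)<.055)&(z>.2008)&(z<.213)&(u>-.02)
        if b.sum()>5:print(n,bot.observe()["clock"],"bar u",u[b].mean().round(4),"v",v[b].min().round(4),v[b].max().round(4),"top",np.median(z[b]).round(4),"n",b.sum())
        k=(np.hypot(u,v)<.046)&(abs(z-.154)<.02); Z=z.copy()
        for _ in range(6):
            f=np.linalg.lstsq(np.c_[u[k],v[k],np.ones(k.sum())],z[k],rcond=None)[0]; r=f[0]*u+f[1]*v+f[2]-z; k=(np.hypot(u,v)<.046)&(abs(z-.154)<.02)&(abs(r)<.003)
        print("  plate z0",f[2].round(4),"slope u,v",f[:2].round(3),k.sum())
E
python3 -c "
from h import *
hang(.654,.184,('wrist','scene','side','wrist','wrist','wrist'))
"
python3 -m inch '[[[0,0,0,0,0,0,-1],[0,0,0,0,0,0,-1],[0,0,0,0,0,0,-1],[0,0,0,0,0,0,-1]]]'
python3 -c "
from h import *
hang(.654,.184,('wrist','scene','side','wrist'))
"
```

```text
wrist 30.25 bar u 0.0073 v -0.0465 0.0451 top 0.2047 n 2105
  plate z0 0.1529 slope u,v [-0.557 -0.007] 4556
scene 30.3 bar u 0.0069 v -0.0459 0.0465 top 0.2066 n 120
  plate z0 0.1536 slope u,v [-0.532 -0.008] 341
side 30.35 bar u 0.0021 v -0.0452 0.0433 top 0.203 n 56
  plate z0 0.1521 slope u,v [-0.412 -0.01 ] 128
wrist 30.4 bar u 0.0058 v -0.0464 0.0451 top 0.2043 n 1891
  plate z0 0.1549 slope u,v [-0.19 -0.  ] 6496
wrist 30.45 bar u 0.0045 v -0.0465 0.0449 top 0.204 n 1827
  plate z0 0.1539 slope u,v [0.065 0.007] 6450
wrist 30.5 bar u 0.0031 v -0.0467 0.0451 top 0.2046 n 1944
  plate z0 0.1519 slope u,v [0.303 0.013] 5212
clock: 31.0
tool_pos: [0.6564, 0.1865, 0.3033]
orientation: [0.859, 3.018, 0.005]
ft_force: [-0.7, -0.7, 0.3]
finger_gap: 0.0857
wrist 31.05 bar u 0.0056 v -0.0462 0.0449 top 0.2042 n 1863
  plate z0 0.1547 slope u,v [-0.125  0.002] 6564
scene 31.1 bar u 0.0042 v -0.0464 0.0449 top 0.2053 n 119
  plate z0 0.1553 slope u,v [0.117 0.011] 399
side 31.15 bar u -0.0006 v -0.0455 0.0433 top 0.2028 n 66
  plate z0 0.1509 slope u,v [ 0.298 -0.003] 320
wrist 31.2 bar u 0.0024 v -0.0465 0.0451 top 0.2047 n 2047
  plate z0 0.1496 slope u,v [0.457 0.016] 4449
```

```bash

python3 -m inch '[[[0,0,0,0,0,0,-1],[0,0,0,0,0,0,-1],[0,0,0,0,0,0,-1],[0,0,0,0,0,0,-1],[0,0,0,0,0,0,-1],[0,0,0,0,0,0,-1],[0,0,0,0,0,0,-1],[0,0,0,0,0,0,-1],[0,0,0,0,0,0,-1],[0,0,0,0,0,0,-1]]]' | head -1
python3 -c "
from h import *
hang(.654,.184,['wrist']*12)
"
```

```text
clock: 32.45
wrist 32.5 bar u 0.0027 v -0.0466 0.0452 top 0.2047 n 1986
  plate z0 0.1508 slope u,v [0.383 0.015] 4811
wrist 32.55 bar u 0.0031 v -0.0464 0.0451 top 0.2046 n 1951
  plate z0 0.1517 slope u,v [0.316 0.014] 5132
wrist 32.6 bar u 0.0039 v -0.0466 0.0452 top 0.2043 n 1882
  plate z0 0.1532 slope u,v [0.172 0.009] 5887
wrist 32.65 bar u 0.0051 v -0.0462 0.0449 top 0.2039 n 1825
  plate z0 0.1542 slope u,v [-0.01   0.005] 6627
wrist 32.7 bar u 0.0062 v -0.0463 0.0453 top 0.2043 n 1889
  plate z0 0.155 slope u,v [-0.186 -0.   ] 6513
wrist 32.75 bar u 0.0067 v -0.0459 0.0452 top 0.2046 n 1943
  plate z0 0.1548 slope u,v [-0.314 -0.003] 6204
wrist 32.8 bar u 0.0068 v -0.0462 0.0451 top 0.2047 n 1959
  plate z0 0.1546 slope u,v [-0.363 -0.004] 5973
wrist 32.85 bar u 0.0065 v -0.0465 0.0453 top 0.2046 n 1951
  plate z0 0.1547 slope u,v [-0.318 -0.003] 6161
wrist 32.9 bar u 0.006 v -0.0463 0.0453 top 0.2043 n 1898
  plate z0 0.1549 slope u,v [-0.197 -0.   ] 6495
wrist 32.95 bar u 0.0052 v -0.0462 0.0452 top 0.2039 n 1821
  plate z0 0.1543 slope u,v [-0.03   0.005] 6640
wrist 33.0 bar u 0.0041 v -0.0467 0.0452 top 0.2042 n 1870
  plate z0 0.1535 slope u,v [0.142 0.009] 6062
wrist 33.05 bar u 0.0033 v -0.0467 0.0451 top 0.2045 n 1923
  plate z0 0.1522 slope u,v [0.275 0.012] 5351
```

```bash

python3 -m inch '[[[-1.2,-3,0,0,0,0,-1],[-1.7,-4.2,0,0,0,0,-1],[-1.7,-4.2,0,0,0,0,-1],[-1.7,-4.2,0,0,0,0,-1],[-1.7,-4.2,0,0,0,0,-1],[-1.7,-4.2,0,0,0,0,-1],[-1.7,-4.2,0,0,0,0,-1],[-1.7,-4.2,0,0,0,0,-1],[-1.7,-4.2,0,0,0,0,-1],[-1.7,-4.2,0,0,0,0,-1],[-1.2,-3,0,0,0,0,-1],[0,0,0,0,0,0,-1]]]'
python3 -c "
from h import *
go(.579,-.282,.21,60.4);print(bot.observe()['joint_positions'].round(2))"
```

```text
clock: 34.55
tool_pos: [0.573, -0.2943, 0.3013]
orientation: [0.858, 3.018, 0.004]
ft_force: [-0.1, 0.9, -0.5]
finger_gap: 0.0855
t 34.55 pos [ 0.573  -0.2943  0.3013] yaw 58.2 shift cm now [0.16 1.33 9.14] in final axes [0.08 1.37 9.13] turn [ 0.004  0.003 -0.038] F [-0.1  0.9 -0.5] gap 0.0855 q7 1.21
[ 0.6   0.8  -0.44  1.1   0.32  1.3   1.21]
```

```bash

python3 -m inch '[[[0.16,1.3,2,0.004,0.003,-0.038,-1],[0,0,3,0,0,0,-1],[0,0,3,0,0,0,-1],[0,0,1,0,0,0,-1],[0,0,0,0,0,0,-1]]]'
python3 - <<'E'
from h import *
go(.579,-.282,.13,60.3)
c,W=cloud("wrist");m=np.isfinite(W[...,0]);bar([(W[m],0)],.579,-.282,zt=.136)
E
```

```text
clock: 35.17
tool_pos: [0.5802, -0.2788, 0.2105]
orientation: [0.795, 3.037, 0.002]
ft_force: [1.0, -0.7, 0.5]
finger_gap: 0.0854
t 35.17 pos [ 0.5802 -0.2788  0.2105] yaw 60.6 shift cm now [-0.04 -0.35  8.05] in final axes [-0.06 -0.34  8.05] turn [0.002 0.002 0.006] F [ 1.  -0.7  0.5] gap 0.0854 q7 1.18
bar mean [ 0.5773 -0.2804] rect c [ 580.2 -282. ] size [10. 92.] dir deg 150.1 ztop 0.1359 n 2238
```

```bash

python3 -m inch '[[[-0.1,-0.3,2,0,0,0.005,-1],[0,0,2,0,0,0,-1],[0,0,2,0,0,0,-1],[0,0,1.2,0,0,0,-1],[0,0,0,0,0,0,-1]]]'
python3 - <<'E'
from h import *
go(.580,-.282,.13,60.1)
E
```

```text
clock: 35.85
tool_pos: [0.5827, -0.2825, 0.1429]
orientation: [0.802, 3.026, -0.0]
ft_force: [-0.1, 0.7, 1.1]
finger_gap: 0.0854
t 35.85 pos [ 0.5827 -0.2825  0.1429] yaw 60.3 shift cm now [ 0.27 -0.1   1.29] in final axes [ 0.26 -0.09  1.29] turn [0.003 0.011 0.004] F [-0.1  0.7  1.1] gap 0.0854 q7 1.14
```

```bash

python3 -m inch '[[[0.26,-0.09,0.6,0.003,0.011,0.004,-1],[0,0,0.6,0,0,0,-1],[0,0,0,0,0,0,-1],[0,0,0,0,0,0,1],[0,0,0,0,0,0,1],[0,0,0,0,0,0,1],[0,0,0,0,0,0,1],[0,0,0,0,0,0,1],[0,0,0,0,0,0,1]]]'
python3 - <<'E'
from h import *
go(.580,-.282,.13,60.1)
E
```

```text
clock: 36.98
tool_pos: [0.5807, -0.2824, 0.1326]
orientation: [0.811, 3.033, -0.001]
ft_force: [0.9, 0.1, 0.9]
finger_gap: 0.0087
t 36.98 pos [ 0.5807 -0.2824  0.1326] yaw 60.1 shift cm now [0.08 0.   0.26] in final axes [0.08 0.   0.26] turn [-0.     0.002 -0.001] F [0.9 0.1 0.9] gap 0.0087 q7 1.13
```

```bash

python3 -m inch '[[[0,0,-0.5,0,0,0,1],[0,0,-0.8,0,0,0,1],[0,0,-0.8,0,0,0,1],[0,0,0,0,0,0,1]]]'
python3 - <<'E'
from h import *
go(.468,.158,.29,58.4)
z=bot.observe()["tool_pos"][2]-.1326
c,W=cloud("wrist"); P=W[np.isfinite(W[...,0])]
q=near(P,.58,-.282,.05); q=q[abs(q[:,2]-.0855-z)<.004]; A=np.c_[q[:,:2],np.ones(len(q))]; s=np.linalg.lstsq(A,q[:,2],rcond=None)[0]; print("tilt",s[:2].round(4),np.median(q[:,2])-z,len(q))
cv2.imwrite("pics/s13.png",cv2.resize(cams.capture("side")["img"][200:350,300:500],None,fx=3,fy=3,interpolation=2))
E
```

```text
clock: 37.48
tool_pos: [0.5806, -0.2823, 0.155]
orientation: [0.811, 3.033, -0.001]
ft_force: [-0.5, -0.4, -3.9]
finger_gap: 0.0085
t 37.48 pos [ 0.5806 -0.2823  0.155 ] yaw 60.1 shift cm now [ 31.71  32.53 -13.56] in final axes [ 32.66  31.6  -13.5 ] turn [-0.     0.002  0.029] F [-0.5 -0.4 -3.9] gap 0.0085 q7 1.14
tilt [-0.005  0.002] 0.08523488992479632 17031
```

View pics/s13.png

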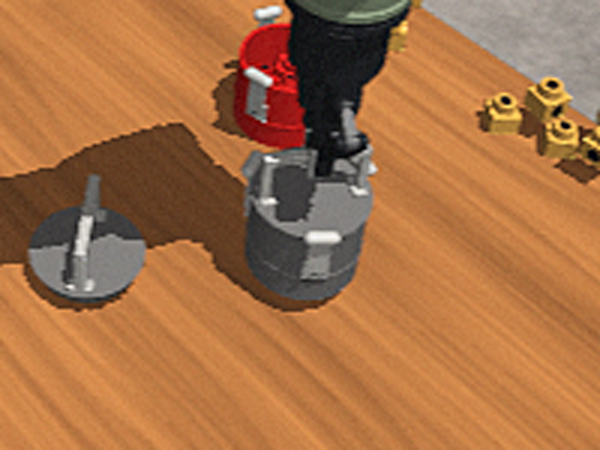

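```bash

python3 -m inch '[[[0,0,-1,0,0,0.01,1],[0,0,-1.8,0,0,0.01,1],[0,0,-2,0,0,0.009,1],[0,0,-2,0,0,0,1],[0,0,-2,0,0,0,1],[0,0,-2,0,0,0,1],[0,0,-1.6,0,0,0,1],[0,0,-0.8,0,0,0,1],[0,0,0,0,0,0,1]]]'
python3 - <<'E'
from h import *
go(.468,.158,.28,58.4)
st=bot.observe();t=st["tool_pos"]
a=np.radians(58.4);X=np.array([np.cos(a),np.sin(a)]);Y=np.array([-X[1],X[0]])
for n in("wrist","side"):
    c,W=cloud(n);P=W[np.isfinite(W[...,0])]
    d=P[:,:2]-t[:2];u=d@X;v=d@Y;z=P[:,2]-t[2]
    k=(z>-.042)&(z<-.025)&(np.hypot(u,v)>.05)&(np.hypot(u,v)<.08)
    ang=np.degrees(np.arctan2(v,u))
    print(n,np.histogram(ang[k],36,(-180,180))[0])
    if n=="wrist": cv2.imwrite("pics/w14.png",c["img"])
E
```

```text
clock: 38.7
tool_pos: [0.5799, -0.2815, 0.2936]
orientation: [0.861, 3.021, 0.001]
ft_force: [0.2, -0.3, -3.9]
finger_gap: 0.0085
t 38.7 pos [ 0.5799 -0.2815  0.2936] yaw 58.2 shift cm now [32.68 31.44  1.36] in final axes [32.56 31.57  1.36] turn [ 0.001  0.001 -0.004] F [ 0.2 -0.3 -3.9] gap 0.0085 q7 1.19
wrist [167   0   0   0   0   0   0   0   0   0   0   0   0   0   0   0   0   0
   0   0   0  33 445 480 377   0   0   0   0   0   0   0   0 142 383 314]
side [ 8  0  0  0  0  0  0  0  0  6  1  1  1  0  0  0  0  0  0  0  0  0  7 12
 13  1  0  0  0  0  0  0  0  3 20 20]
```

View pics/w14.png

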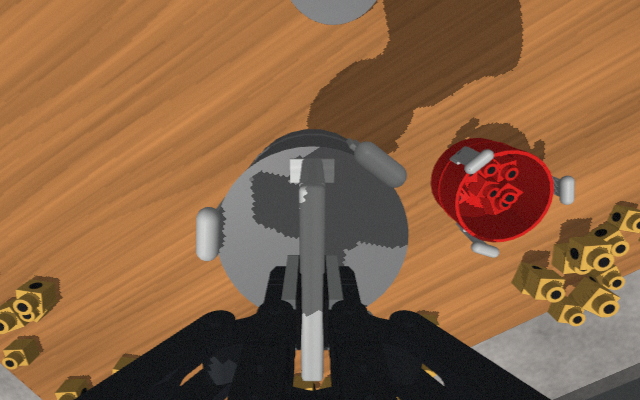

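```bash

python3 -m inch '[[[0.8,0.8,0,0,0,0,1],[1.5,1.4,0,0,0,0,1],[2.1,2.0,0,0,0,0,1],[2.3,2.2,0,0,0,0,1],[2.3,2.2,0,0,0,0,1],[2.3,2.2,0,0,0,0,1],[2.3,2.2,0,0,0,0,1],[2.3,2.2,0,0,0,0,1],[2.3,2.2,0,0,0,0,1],[2.1,2.0,0,0,0,0,1],[1.5,1.4,0,0,0,0,1],[0.8,0.8,0,0,0,0,1]]]'
python3 - <<'E'
from h import *
go(.468,.158,.26,58.4);print(bot.observe()["joint_positions"].round(2))
E
```

```text
clock: 40.3
tool_pos: [0.4925, 0.0378, 0.29]
orientation: [-0.854, -3.015, -0.004]
ft_force: [0.4, -0.0, -2.7]
finger_gap: 0.0086
t 40.3 pos [0.4925 0.0378 0.29  ] yaw 58.4 shift cm now [8.37 8.95 3.07] in final axes [8.38 8.96 3.  ] turn [ 0.    -0.008 -0.001] F [ 0.4 -0.  -2.7] gap 0.0086 q7 0.59
[ 0.12  0.56 -0.44  1.69  0.27  0.96  0.59]
```

```bash

python3 -m inch '[[[0.7,0.75,0,0,-0.008,0,1],[1.3,1.4,0.3,0,0,0,1],[1.5,1.6,0.6,0,0,0,1],[1.5,1.6,0.6,0,0,0,1],[1.3,1.4,0.6,0,0,0,1],[0.9,0.9,0.5,0,0,0,1],[0.5,0.5,0.3,0,0,0,1],[0,0,0,0,0,0,1]]]'
python3 - <<'E'
from h import *
go(.468,.158,.224,58.4);print(bot.observe()["joint_positions"].round(2))
a=np.radians(58.4);X=np.array([np.cos(a),np.sin(a)]);Y=np.array([-X[1],X[0]])
s=np.array([.5305,.260])
for n in("wrist","scene"):
    c,W=cloud(n);P=W[np.isfinite(W[...,0])]
    d=P[:,:2]-s;u=d@X;v=d@Y
    k=(P[:,2]>.185)&(P[:,2]<.203)&(u>-.03)&(u<.05)&(abs(v)<.045)
    t=(P[:,2]>.2)&(P[:,2]<.216)&(u>-.06)&(u<.0)&(abs(v)<.045)
    for sg in(-1,1):
        kk=k&(v*sg>0)
        if kk.sum()>5: 
            f=np.polyfit(u[kk],v[kk],1); print(n,sg,"v range",np.percentile(v[kk],[2,98]).round(4),"slope deg",np.degrees(f[0]).round(2),"ztop",np.percentile(P[kk,2],95).round(4))
    if t.any(): print("tips u",np.percentile(u[t],[2,98]).round(4),"z",P[t,2].max().round(4))
    t=bot.observe()["tool_pos"];d=P[:,:2]-t[:2];u=d@X;v=d@Y;z=P[:,2]-t[2]
    b=(np.abs(u)<.007)&(abs(v)<.055)&(abs(v)>.02)&(abs(z)<.012)
    print(n,"bar top rel",np.percentile(z[b],[50,95]).round(4),"u",u[b].mean().round(4),"v rng",v[b].min().round(4),v[b].max().round(4))
E
python3 -c "
from h import *
hang(.654,.184,['scene'])"
```

```text
clock: 41.3
tool_pos: [0.4687, 0.1502, 0.2594]
orientation: [0.861, 3.019, -0.002]
ft_force: [0.0, 0.1, -2.8]
finger_gap: 0.0088
t 41.3 pos [0.4687 0.1502 0.2594] yaw 58.2 shift cm now [0.48 0.62 3.54] in final axes [0.47 0.63 3.54] turn [-0.     0.002 -0.004] F [ 0.   0.1 -2.8] gap 0.0088 q7 0.33
[-0.14  0.59 -0.41  1.76  0.3   0.86  0.33]
wrist -1 v range [-0.0287 -0.0215] slope deg -0.16 ztop 0.1949
wrist 1 v range [0.0221 0.0293] slope deg -0.58 ztop 0.195
tips u [-0.0385 -0.0276] z 0.2115
wrist bar top rel [0.0023 0.0033] u 0.0006 v rng -0.0447 0.0471
scene -1 v range [-0.03   -0.0215] slope deg -0.25 ztop 0.1993
scene 1 v range [0.0211 0.0306] slope deg -0.33 ztop 0.1991
tips u [-0.0388 -0.027 ] z 0.2138
scene bar top rel [0.0021 0.0053] u 0.0009 v rng -0.0459 0.0505
scene 41.45 bar u 0.0046 v -0.0464 0.0462 top 0.2051 n 113
  plate z0 0.1556 slope u,v [-0.008  0.004] 431
```

```bash

python3 -m inch '[[[0.3,0.3,0.8,0,0.002,-0.004,1],[0.1,0.2,1.2,0,0,0,1],[0,0,1.0,0,0,0,1],[0,0,0.4,0,0,0,1],[0,0,0,0,0,0,1]]]'
python3 - <<'E'
from h import *
go(.5325,.263,.2245,58.4)
E
```

```text
clock: 42.08
tool_pos: [0.4683, 0.1555, 0.2228]
orientation: [0.859, 3.022, -0.001]
ft_force: [0.4, -1.0, -2.6]
finger_gap: 0.0088
t 42.08 pos [0.4683 0.1555 0.2228] yaw 58.3 shift cm now [ 0.19 12.52 -0.18] in final axes [ 0.17 12.52 -0.17] turn [-0.001  0.    -0.002] F [ 0.4 -1.  -2.6] gap 0.0088 q7 0.29
```

```bash

python3 -m inch '[[[0.19,0.8,-0.2,0,0,-0.002,1],[0,1.2,0,0,0,0,1],[0,1.5,0,0,0,0,1],[0,1.5,0,0,0,0,1],[0,1.0,0,0,0,0,1],[0,0,0,0,0,0,1]]]'
python3 - <<'E'
from h import *
go(.5325,.263,.2245,58.4)
E
```

```text
clock: 42.82
tool_pos: [0.5006, 0.2125, 0.226]
orientation: [0.854, 3.022, 0.002]
ft_force: [-1.2, 0.1, -2.8]
finger_gap: 0.0083
t 42.83 pos [0.5006 0.2125 0.226 ] yaw 58.4 shift cm now [-0.08  5.97  0.16] in final axes [-0.07  5.97  0.15] turn [0.002 0.001 0.001] F [-1.2  0.1 -2.8] gap 0.0083 q7 0.26
```

```bash

python3 -m inch '[[[-0.08,0.8,0.15,0,0,0,1],[0,1.2,0,0,0,0,1],[0,1.2,0,0,0,0,1],[0,1.2,0,0,0,0,1],[0,0.9,0,0,0,0,1],[0,0.4,0,0,0,0,1],[0,0,0,0,0,0,1]]]'
python3 - <<'E'
from h import *
go(.5325,.263,.2025,58.4)
E
```

```text
clock: 43.7
tool_pos: [0.5331, 0.2634, 0.2244]
orientation: [0.855, 3.022, 0.001]
ft_force: [-0.8, -1.4, -2.3]
finger_gap: 0.0085
t 43.7 pos [0.5331 0.2634 0.2244] yaw 58.4 shift cm now [ 0.03 -0.07  2.19] in final axes [ 0.03 -0.07  2.19] turn [ 0.001  0.001 -0.   ] F [-0.8 -1.4 -2.3] gap 0.0085 q7 0.24
```

```bash

python3 -m inch '[[[0,-0.07,0.5,0.001,0.001,0,1],[0,0,0.8,0,0,0,1],[0,0,0.4,0,0,0,1],[0,0,0.2,0,0,0,1],[0,0,0.1,0,0,0,1],[0,0,0,0,0,0,1]]]'
python3 - <<'E'
from h import *
go(.5325,.263,.2025,58.4)
E
```

```text
clock: 44.45
tool_pos: [0.5326, 0.2618, 0.2029]
orientation: [0.857, 3.023, -0.001]
ft_force: [-0.0, 0.8, -2.2]
finger_gap: 0.0085
t 44.45 pos [0.5326 0.2618 0.2029] yaw 58.3 shift cm now [0.07 0.09 0.04] in final axes [0.07 0.09 0.04] turn [-0.001  0.    -0.001] F [-0.   0.8 -2.2] gap 0.0085 q7 0.23
```

```bash

python3 -m inch '[[[0,0,0.1,0,0,0,1]]]'|grep -E "pos|force"
python3 -m inch '[[[0,0,0.1,0,0,0,1]]]'|grep -E "pos|force"
python3 -m inch '[[[0,0,0,0,0,0,1]]]'|grep -E "pos|force"
```

```text
tool_pos: [0.5326, 0.2619, 0.202]
ft_force: [-0.6, -0.4, -2.7]
tool_pos: [0.5327, 0.262, 0.2013]
ft_force: [-3.8, -2.2, 10.5]
tool_pos: [0.5327, 0.2619, 0.2015]
ft_force: [-1.4, -0.3, 0.0]
```

```bash

python3 -m inch '[[[0,0,0,0,0,0,-1],[0,0,0,0,0,0,-1],[0,0,0,0,0,0,-1],[0,0,0,0,0,0,-1],[0,0,0,0,0,0,-1],[0,0,0,0,0,0,-1]]]'|grep -E "pos|force|gap"
python3 -c "
from h import *
go(.5325,.262,.2015,58.4)
hang(.5305,.26,['wrist']*4)"
```

```text
tool_pos: [0.533, 0.2621, 0.2017]
ft_force: [-0.7, -0.1, 1.5]
finger_gap: 0.0854
t 45.58 pos [0.533  0.2621 0.2017] yaw 58.3 shift cm now [ 0.03 -0.04  0.02] in final axes [ 0.03 -0.04  0.02] turn [ 0.001  0.001 -0.001] F [-0.7 -0.1  1.5] gap 0.0854 q7 0.22
wrist 45.625 bar u 0.003 v -0.0471 0.0458 top 0.2039 n 4776
  plate z0 0.1542 slope u,v [0.    0.003] 14138
wrist 45.675 bar u 0.003 v -0.0465 0.0458 top 0.2039 n 4774
  plate z0 0.1542 slope u,v [-0.     0.003] 14154
wrist 45.725 bar u 0.003 v -0.0462 0.0458 top 0.2039 n 4775
  plate z0 0.1542 slope u,v [-0.     0.003] 14141
wrist 45.775 bar u 0.003 v -0.0471 0.0459 top 0.2039 n 4789
  plate z0 0.1542 slope u,v [-0.     0.003] 14134
```

Hanging level and still. Withdraw straight up and check both.

```bash

python3 -m inch '[[[0,0,-0.5,0,0,0,-1],[0,0,-1,0,0,0,-1],[0,0,-2,0,0,0,-1],[0,0,-3,0,0,0,-1],[0,0,-3,0,0,0,-1],[0,0,-2,0,0,0,-1],[0,0,0,0,0,0,-1]]]'
python3 -c "
from h import *
hang(.5305,.26,['wrist']*4)"
python3 -m inch '[[[0,-3,0,0,0,0,-1],[0,-4,0,0,0,0,-1],[0,-4,0,0,0,0,-1],[0,-3,0,0,0,0,-1],[0,0,0,0,0,0,-1]]]'|grep -E "clock|pos"
python3 - <<'E'
from h import *
hang(.654,.184,['scene','side','wrist']);hang(.5305,.26,['scene','wrist','scene','wrist'])
R=pts();tub(R,.47,-.416);bar(R,.43,-.165)
for n in("side","scene","wrist"): cv2.imwrite(f"pics/{n}15.png",cams.capture(n)["img"])
E
```

```text
clock: 46.65
tool_pos: [0.5325, 0.2623, 0.3244]
orientation: [0.855, 3.02, 0.005]
ft_force: [-0.4, -0.4, -0.4]
finger_gap: 0.0855
wrist 46.7 bar u 0.0029 v -0.0453 0.0457 top 0.2039 n 1586
  plate z0 0.1542 slope u,v [0.    0.006] 5736
wrist 46.75 bar u 0.0028 v -0.0457 0.0454 top 0.2039 n 1569
  plate z0 0.1542 slope u,v [-0.001  0.005] 5827
wrist 46.8 bar u 0.0029 v -0.0465 0.0456 top 0.2039 n 1619
  plate z0 0.1542 slope u,v [-0.     0.005] 5800
wrist 46.85 bar u 0.0028 v -0.0458 0.0457 top 0.2039 n 1589
  plate z0 0.1542 slope u,v [0.    0.005] 5815
clock: 47.48
tool_pos: [0.4552, 0.1386, 0.3188]
scene 47.525 bar u 0.0046 v -0.0462 0.0454 top 0.2051 n 120
  plate z0 0.1556 slope u,v [-0.008 -0.003] 446
side 47.575 bar u 0.0009 v -0.0458 0.0433 top 0.2026 n 52
  plate z0 0.1528 slope u,v [-0.011  0.003] 302
wrist 47.625 bar u 0.0032 v 0.0366 0.0459 top 0.2034 n 123
  plate z0 0.1539 slope u,v [-0.01   0.016] 878
scene 47.675 bar u 0.0028 v -0.0488 0.0472 top 0.2054 n 106
  plate z0 0.1555 slope u,v [ 0.011 -0.008] 361
wrist 47.725 bar u 0.0017 v -0.0455 0.0456 top 0.2038 n 1781
  plate z0 0.1541 slope u,v [0.001 0.005] 5863
scene 47.775 bar u 0.0025 v -0.0447 0.0455 top 0.2052 n 105
  plate z0 0.1562 slope u,v [-0.001  0.006] 356
wrist 47.825 bar u 0.0017 v -0.0457 0.0457 top 0.2037 n 1792
  plate z0 0.1541 slope u,v [0.    0.005] 5862Traceback (most recent call last):
  File "<stdin>", line 3, in <module>
  File "h.py", line 33, in tub
    print("tub",c.round(4),"r",r.round(4),"n",len(s),"z",np.median(s[:,2]).round(4))
                               ^
UnboundLocalError: cannot access local variable 'r' where it is not associated with a value
```

```bash

python3 - <<'E'
from h import *
S=cams.capture("side")["img"];C=cams.capture("scene")["img"]
A=cv2.resize(S[100:300,190:490],(800,533),interpolation=2);cv2.imwrite("pics/side15.png",A)
cv2.imwrite("pics/scene15.png",cv2.resize(C[150:320,180:500],(800,425),interpolation=2))
cv2.imwrite("pics/wrist15.png",cams.capture("wrist")["img"])
E
```

```text
(no output)
```

View pics/side15.png

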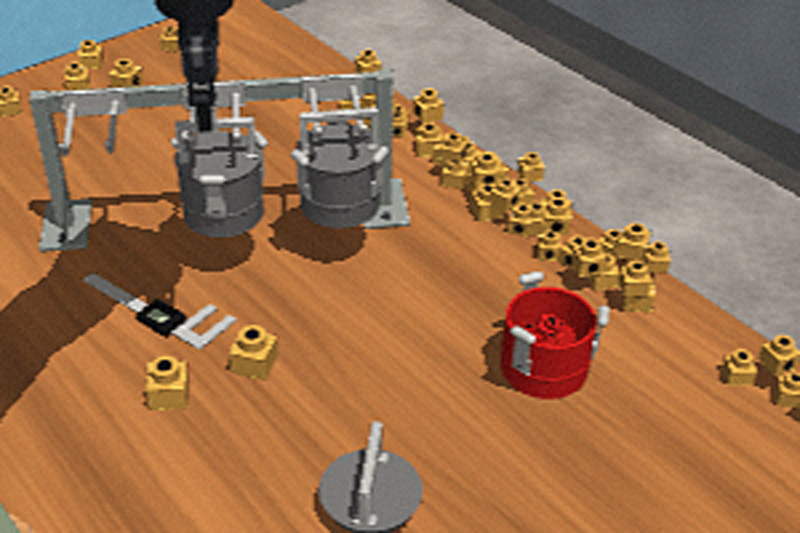

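View pics/scene15.png

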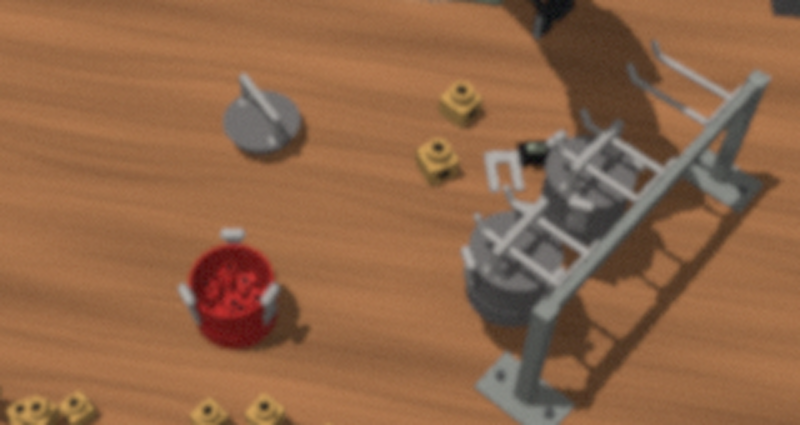

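View pics/wrist15.png

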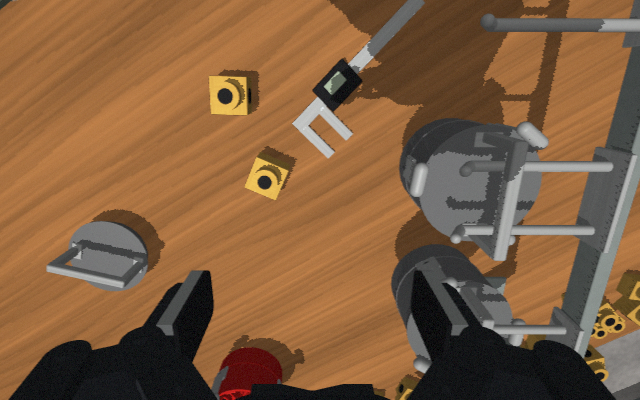

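```bash

python3 - <<'E'
from h import *
a=np.radians(58.4);X=np.array([np.cos(a),np.sin(a)]);Y=np.array([-X[1],X[0]])
for n in("side","scene","wrist"):
  c,W=cloud(n);P=W[np.isfinite(W[...,0])]
  for s in((.656,.187),(.532,.2625)):
    d=P[:,:2]-s;u=d@X;v=d@Y;r=np.hypot(u,v);ang=np.degrees(np.arctan2(v,u))%360;z=P[:,2]
    k=(r>.054)&(r<.07)&(z>.14)&(z<.18)
    pk=[(int(b),z[k&(ang>=b)&(ang<b+20)].max().round(3)) for b in range(0,360,20) if (k&(ang>=b)&(ang<b+20)).sum()>4]
    print(n,s,pk)
E
```

```text
side (0.656, 0.187) [(100, np.float64(0.164)), (120, np.float64(0.164)), (220, np.float64(0.166)), (240, np.float64(0.162)), (340, np.float64(0.179))]
side (0.532, 0.2625) [(160, np.float64(0.165)), (180, np.float64(0.164)), (200, np.float64(0.156)), (260, np.float64(0.164)), (280, np.float64(0.164))]
scene (0.656, 0.187) [(0, np.float64(0.171)), (100, np.float64(0.167)), (220, np.float64(0.169)), (240, np.float64(0.169)), (340, np.float64(0.167))]
scene (0.532, 0.2625) [(40, np.float64(0.167)), (120, np.float64(0.154)), (160, np.float64(0.168)), (180, np.float64(0.166)), (280, np.float64(0.168)), (300, np.float64(0.169))]
wrist (0.656, 0.187) [(0, np.float64(0.165)), (100, np.float64(0.165)), (220, np.float64(0.165)), (340, np.float64(0.166))]
wrist (0.532, 0.2625) [(20, np.float64(0.164)), (40, np.float64(0.166)), (60, np.float64(0.166)), (140, np.float64(0.163)), (160, np.float64(0.167)), (180, np.float64(0.166)), (300, np.float64(0.165))]
```

All clips stand about 11 mm above the plate on both tubs, which is the home position. Handing in.

```bash
python3 -c "
from bench import ticket
print(ticket.close_job())"
```

```text
the job is handed in; nothing more can be done
None
```

Both grey tubs present today now have a lid pressed home and hang on the rack by the lid's handle, one on the −y hook (hook3) and one on the middle hook (hook2). The job was handed in at about 48 s of the 210 s. The red look-alike, the spare third lid, the caliper and the loose fittings were not touched.

**Last checks before handing in:**
- **Bars:** both rest on the prongs with their tops at about 204–205 mm. They lie within about 5 mm of the seat along the prongs and about 1 mm sideways.
- **Lids:** both plates are level to within about 0.02 rad. All three clips on each tub stand about 11 mm above the plate, as they should when home.
- **Gripper:** it was clear of everything.

**Things that did not go smoothly:**
- **Camera disagreement:** the scene and side cameras differed by about 3 mm in y and 2 mm in z, so I used averages and the wrist camera.
- **First lid:** I gripped it off-centre, so I opened the fingers and gripped it again before lifting.
- **Second press:** the wrist force briefly reached about 71 N, against the 120 N limit.
- **First tub at the hook:** its lid plate rubbed the underside of the prongs at about 10 N until I lowered it a few millimetres. After release it swung up to about 0.5 rad, then settled to level before handing in.
- **Knocked item:** I saw no tub or lid displaced, but I did not look for one after the last hang.

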